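Restock the spring-lift tea-tin stand

TASK

Restock the spring-lift tea-tin stand: slide its safety catch aside, press the release button so that the empty lift rises, and stack all the tea tins from the tray flat on the lift plate between the rods. Then press the stack squarely down with the tamper until the plate bottoms out level on its stop and latches, stand the tamper back upright on its rubber mat, slide the safety catch shut over the button again, and leave the other things on the ledge where they are.

Things in the scene. Friction and masses are not known exactly. Their poses are not given: they have to be found in the camera images.
- stand: fixed cast-aluminium spring-lift tin stand. Origin: on the ledge, on the lift axis, z up. Four upright 8 mm rods at x, y = +-26 mm, 152 mm tall, guide the tins in a 66 mm round space; between the rods it is open (44 mm) towards its x and y. Base 96 x 96 x 14 mm. Release box on its -y side: x -26 to 78, y -135 to -75 mm, 50 mm tall, button and catch on top
- plate_top (a point): centre of the top of the lift plate, a 50 mm aluminium disc between the rods, z its normal. It is sprung and rocks up to 0.12 rad about its centre if pushed off-centre, else is level. Its top is 40 mm above the ledge when latched down, 95 mm when risen
- lift (a joint): height of the lift, m: 0 latched down (held by a bolt), 0.055 fully risen, -0.003 bottomed out on its stop. Its spring force is 5.4 N risen, 8.9 N at the bottom (moving parts 1.6 N); it carries four tins without sinking. Pushed down to the stop it latches by itself and stays at 0 when let go; pushing the tins down takes 8 to 14 N
- catch (a joint): position of the safety catch, m: 0 closed (its plate covers the release button), 0.042 fully open. It slides along the stand's +x with 1.5 N friction and stays where it is left
- catch_grip (a point): centre of the catch's upright grip fin: 10 mm thick along the stand's x, 28 mm along y, 20 mm tall, standing on a dark steel plate 36 x 40 x 3 mm. The fin's centre is 71 mm above the ledge, its top 81 mm
- release (a joint): how far the release button is pressed, m: 0 out, 0.007 fully down (about 4 N). Pressing it more than 0.0045 draws back the bolt and the lift rises. It dips and springs back by itself as the lift latches
- release_top (a point): centre of the top of the round steel release button, 24 mm across, 56 mm above the ledge when out; at the stand's x = 0, y = -105 mm, under the closed catch. Its axis is vertical
- tin0: flat round plain aluminium tea tin with a press lid, 56 mm across, 16 mm tall, about 60 g. Origin at the centre of its underside, z up; both ways up are equal. From none to two of the four tins may be absent
- tin1: flat round plain aluminium tea tin with a press lid, 56 mm across, 16 mm tall, about 60 g. Origin at the centre of its underside, z up; both ways up are equal. From none to two of the four tins may be absent
- tin2: flat round plain aluminium tea tin with a press lid, 56 mm across, 16 mm tall, about 60 g. Origin at the centre of its underside, z up; both ways up are equal. From none to two of the four tins may be absent
- tin3: flat round plain aluminium tea tin with a press lid, 56 mm across, 16 mm tall, about 60 g. Origin at the centre of its underside, z up; both ways up are equal. From none to two of the four tins may be absent
- tray: fixed wooden board 270 x 250 x 12 mm on which the tins start. Origin at the centre of its underside
- tamper: hand tamper, 0.38 kg: flat round steel foot 54 mm across and 12 mm thick, 18 mm neck, straight round dark wooden handle 29 mm across from 45 to 102 mm above the foot's face, capped by a 34 mm knob, 114 mm tall in all. Origin at the centre of the flat face, z up along the handle. It starts standing on its mat
- mat: fixed square black rubber mat 100 x 100 mm, 3 mm thick, the tamper's place. Origin at the centre of its underside
- tumbler_a: short glass tumbler, 76 mm across, 75 mm tall; a bystander. Origin at its underside
- tumbler_b: second short glass tumbler, the same; a bystander
- funnel: orange plastic funnel standing mouth down, 94 mm across, 98 mm tall; a bystander
- honey: glass honey jar with a steel lid, 64 mm across, 85 mm tall; a bystander
- salt: white ceramic salt pot, 66 mm across, 64 mm tall; a bystander
- teaspoon: steel spoon with a wooden handle, 150 mm long, lying on the ledge; a bystander
There are look-alikes about, which are no part of the job. There is more than one size of the mat; the one meant has the size given above. What is shaped like the tin0 but orange is not meant.

How it is judged:
On the way, in this order (a step that is already met when the one before it is completed fails the run):
1. the safety catch is slid aside, clear of the button (value of joint catch above 0.03 m), for 0.1 s.
2. the release button is pressed and the lift has risen (value of joint lift above 0.048 m), for 0.2 s.
3. all the tins stand stacked flat on the risen lift plate (horizontal distance between each of tin0, tin1, tin2, tin3 and plate_top below 0.01 m and angle between the z axis of each of tin0, tin1, tin2, tin3 and the z axis of stand, either way round below 0.08 rad and z of tin0 in the frame of plate_top between -0.003 and 0.06 m and z of tin1 in the frame of plate_top between -0.003 and 0.06 m and z of tin2 in the frame of plate_top between -0.003 and 0.06 m and z of tin3 in the frame of plate_top between -0.003 and 0.06 m and value of joint lift above 0.045 m), for 0.3 s.
4. the tamper, held upright, presses the stack down until the plate is on its stop and level (value of joint lift below -0.0012 m and angle between plate_top's own z axis and vertical below 0.05 rad and angle between tamper's own z axis and vertical below 0.08 rad and (contact force between tamper and tin0 above 2 N or contact force between tamper and tin1 above 2 N or contact force between tamper and tin2 above 2 N or contact force between tamper and tin3 above 2 N) and horizontal distance between each of tin0, tin1, tin2, tin3 and plate_top below 0.01 m and angle between the z axis of each of tin0, tin1, tin2, tin3 and the z axis of stand, either way round below 0.08 rad and z of tin0 in the frame of plate_top between -0.003 and 0.06 m and z of tin1 in the frame of plate_top between -0.003 and 0.06 m and z of tin2 in the frame of plate_top between -0.003 and 0.06 m and z of tin3 in the frame of plate_top between -0.003 and 0.06 m), for 0.2 s.
At the end, for the whole second after the job is handed in: the lift is latched down (within 4 mm) with its plate level within 0.05 rad; every tin lies flat (0.08 rad) in the stack, within 10 mm of the lift axis; the catch is shut to within 6 mm; the tamper stands upright and still on the mat, within 35 mm of its middle (horizontal distance between each of tin0, tin1, tin2, tin3 and plate_top below 0.01 m and angle between the z axis of each of tin0, tin1, tin2, tin3 and the z axis of stand, either way round below 0.08 rad and z of tin0 in the frame of plate_top between -0.003 and 0.06 m and z of tin1 in the frame of plate_top between -0.003 and 0.06 m and z of tin2 in the frame of plate_top between -0.003 and 0.06 m and z of tin3 in the frame of plate_top between -0.003 and 0.06 m and value of joint lift below 0.004 m and angle between plate_top's own z axis and vertical below 0.05 rad and value of joint catch below 0.006 m and horizontal distance between tamper and mat below 0.035 m and angle between tamper's own z axis and vertical below 0.06 rad and z of tamper in the frame of mat between 0.0015 and 0.006 m and linear speed of each of tamper, tin0, tin1, tin2, tin3 below 0.02 m/s); the robot touches nothing.
It fails at once if a bystander is knocked over or shifted by more than 4 cm (distance of any of tumbler_a, tumbler_b, funnel, honey, salt, teaspoon from where it was at the start of the episode above 0.04 m or angle between any of tumbler_a, tumbler_b, funnel, honey, salt's own z axis and vertical above 0.5 rad).
Of tin0, tin1, tin2, tin3 only 2 to 4 are there at a start; the rules pass over those that are not, and their reading is None.
At some moment in a run one of tamper, tin0, tin1, tin2, tin3 may be knocked a few centimetres aside while the robot is not near it.
Once in a run the grip may slacken for a moment while it holds something.
It also fails if it takes over 210 s, if anything falls off the work surface, if the arm or the gripper's body presses on something with over 40 N, if the wrist force passes 120 N, or if a joint passes its speed limit or range.

ROBOT

A 6-joint arm with a two-finger parallel gripper is mounted at the origin on the work surface. World frame = base frame: x ahead of the robot, y to its left, z up, the work surface at z = 0. Lengths are in m, angles in rad, forces in N, time in s.
With the tool pointing down it reaches from about 0.325 to 0.775 m from the base axis. Payload 5.5 kg.
Tool frame: the origin (TCP) lies on the centre line of the jaws, within the pads' length; the fingertips stand 22 mm ahead of it and the grasp point (between the pads) lies 3 mm ahead of it (arm.tips_ahead is the distance from the TCP to the fingertips, in m); z points along the fingers, y is the line along which they close (so a half turn about z gives the same grasp; the last joint's range is limited). The gripper opens to 88 mm and grips with 3 to 60 N. Pads are 20 mm wide; open, the fingers measure 115 mm over their backs; the gripper's body (75 mm by 178 mm) begins 61 mm behind the grasp point.
Start: joints at [-0.057, 0.091, 1.231, -0, 1.82, -0.057], TCP at [0.6, -0, 0.245] pointing down, gripper open.
Joint ranges: [-2.87, 2.87], [-0.86, 2.18], [0.17, 2.46], [-1.51, 4.65], [0.06, 2.69], [-2.65, 2.65]. Speed limits (rad/s): [2.57, 2.57, 3.01, 3.14, 3.14, 3.14].

INTERFACE

Orientations are given as a 3x3 rotation matrix whose columns are the frame's x, y, z axes.
In Python, from rig import arm gives the robot as it stands.
- The arm moves only by the shell command python3 -m pendant 'ROWS'. ROWS is text: rows parted by semicolons, each of 5 numbers parted by spaces: the gripper command: -1 is shut, 1 is fully open, values between are in proportion, then the shift along the tool's x, y, z in mm, then the turn about the tool's z in rad. A call has 1 to 10 rows; each row is the pose to reach, as a shift and turn from the pose commanded when the call began, along the tool's axes at that moment; what a row does not reach only later rows make up. A row lasts 1/12 s, in which the tool goes at most 41.7 mm and 7.16 degrees, less where a joint would pass 70% of its speed; a pose out of reach is approached as far as the arm can. A call with a gripper value outside its range is refused whole. The fingers move at their own pace and stop on an object; the grip force is fixed at half the most. Time passes only in rows, so rows that repeat a pose let the fingers close. It gives the time, the measured TCP pose, the force, the opening and the grip force at its end, in the units of the state.
- arm.get_obs(): the state, without advancing time (a new reading comes with each control period).
- arm.snapshot(name): name is "scene" or "side" or "wrist"; returns a dict with "image" (480x640x3 uint8, blue, green, red), "vfov" (degrees; the focal length in pixels is half the picture's height over the tangent of half this angle, whatever the lens; pixels are square), "cx", "cy" (the principal point, pixels), "xyz" and "attitude" of the camera in the world; the wrist camera has in their place "tool_from_camera" (4x4, takes a point from camera to tool coordinates, whose origin is the TCP and whose axes are the flange's). Camera axes: x right, y down, z forward; pixel columns grow to the right and rows downward; lengths in m; the calibration is good to about 2 mm. The wrist camera is an equidistant fisheye: a pixel r from the principal point sees the ray r / f radians off the axis. A picture is of the moment at which its call begins: read the wrist's pose just before it. There is no depth.
- arm.hand_in(): hands the job in; it is judged then, once.
Trained networks look in a picture, given as the dict that the camera call returned (one of the last four; its "shot" number tells which), for a name from the list of things; names that differ only in an ending like _2 or _b are one class to them, and where a whole thing is asked for, a point or a joint stands for the part that bears it (a point fixed in the world has none). Each returns a list of dicts, best first, with "score" (0 to 1); they miss things now and then, are a little off and sometimes report something else, mostly with a low value. They report only what shows in the picture. A call takes as long as a camera call. They do not tell look-alikes from the thing itself.
- arm.boxes_of(name, picture): "xy" ([column, row] as shares, 0 to 1, of the picture: columns of its width, rows of its height, amid what is visible of it).
- arm.place_of(name, picture): "xy" ([column, row] as shares, 0 to 1, of the picture: columns of its width, rows of its height: a listed point, or the origin of a listed thing).
The state is a dict: "clock": time; "joint_pos": joint angles; "joint_velocities": joint speeds; "joint_efforts": joint torques, N m; "position": TCP position; "eef_rot": TCP orientation; "contact_force": force on the tool from outside, world axes, zero at the start; "torque": the same for the moment, N m; "finger_gap": opening from 0.0 (shut) to 1.0 (fully open); "grasp_force": force on a finger pad.
Only numpy, scipy, OpenCV 4.12 (cv2) and the standard library are available. Lean on these libraries where they do the work, as an engineer would, in place of code of your own. Each camera call takes 0.05 s, during which the arm holds its last target. There are 200 camera calls.

## Working session

There is one attempt and no reset: what is moved stays moved. The work goes in short steps, Python scripts to look and compute and a shell command to move; the robot and the scene stay as the last step left them, time stands still between calls to the robot, and variables do not carry over. Pictures are saved under pics/ and viewed, at most 14 in all, crops included, and the job is handed in when it is done.

```bash
ls; mkdir -p pics
cat > h.py <<'E'
import numpy as np, cv2
from rig import arm
def K(p):
    return 240/np.tan(np.radians(p["vfov"])/2)
def ray(p,u,v,obs=None):
    f=K(p); x=(u-p["cx"]); y=(v-p["cy"])
    if "tool_from_camera" in p:
        r=np.hypot(x,y); th=r/f
        d=np.array([np.sin(th)*x/max(r,1e-9),np.sin(th)*y/max(r,1e-9),np.cos(th)])
        T=np.array(p["tool_from_camera"]); R=np.array(obs["eef_rot"])
        return np.array(obs["position"])+R@T[:3,3], R@T[:3,:3]@d
    return np.array(p["xyz"]), np.array(p["attitude"])@np.array([x/f,y/f,1])
def at(p,u,v,z,obs=None):
    o,d=ray(p,u,v,obs); return o+d*(z-o[2])/d[2]
def proj(p,X,obs=None):
    f=K(p)
    if "tool_from_camera" in p:
        T=np.array(p["tool_from_camera"]); R=np.array(obs["eef_rot"])
        o=np.array(obs["position"])+R@T[:3,3]; c=(R@T[:3,:3]).T@(np.array(X)-o)
        r=np.hypot(c[0],c[1]); th=np.arctan2(r,c[2]); return p["cx"]+f*th*c[0]/r,p["cy"]+f*th*c[1]/r
    c=np.array(p["attitude"]).T@(np.array(X)-np.array(p["xyz"])); return p["cx"]+f*c[0]/c[2],p["cy"]+f*c[1]/c[2]
def tool(dx,dy,dz,obs=None):
    obs=obs or arm.get_obs(); return np.array(obs["eef_rot"]).T@np.array([dx,dy,dz])*1000
def find(name,p,z,obs=None,fn="place_of",n=5):
    for r in getattr(arm,fn)(name,p)[:n]:
        u,v=r["xy"][0]*640,r["xy"][1]*480
        print(name,round(r["score"],2),"px",round(u),round(v),"->",at(p,u,v,z,obs).round(4)[:2])
E
python3 - <<'E'
from h import *
o=arm.get_obs(); print({k:np.round(v,3).tolist() for k,v in o.items()})
Z=dict(stand=0,plate_top=.04,catch_grip=.071,tin0=.012,tray=0,tamper=.003,mat=0,tumbler_a=0,funnel=0,honey=0,salt=0,teaspoon=0)
for c in ("scene","side","wrist"):
    p=arm.snapshot(c); cv2.imwrite(f"pics/{c}0.png",p["image"]); print(c,p.get("xyz"),p["vfov"])
    for n,z in Z.items(): find(n,p,z,o)
E
```

```text
pics
{'clock': 0.0, 'joint_pos': [-0.057, 0.092, 1.232, 0.0, 1.82, -0.057], 'joint_velocities': [0.001, 0.001, -0.001, -0.001, 0.001, -0.002], 'joint_efforts': [-0.0, -44.645, -40.645, 0.07, 0.029, -0.0], 'position': [0.6, 0.0, 0.244], 'eef_rot': [[-0.0, 1.0, -0.002], [1.0, 0.0, 0.0], [0.0, -0.002, -1.0]], 'contact_force': [0.593, -0.261, -0.042], 'torque': [0.01, -0.052, 0.031], 'grasp_force': 0.0, 'finger_gap': 0.997}
scene [1.24247463 0.04481547 0.82271137] 54.41392104336208
stand 0.9 px 326 277 -> [ 0.5644 -0.0295]
plate_top 0.54 px 326 265 -> [ 0.5642 -0.0298]
catch_grip 0.54 px 280 248 -> [ 0.5556 -0.1337]
tin0 0.95 px 439 277 -> [0.5389 0.223 ]
tin0 0.85 px 444 239 -> [0.4154 0.2402]
tin0 0.8 px 446 206 -> [0.2962 0.2496]
tray 0.79 px 471 267 -> [0.4886 0.3004]
tamper 0.85 px 209 252 -> [ 0.5293 -0.3176]
mat 0.83 px 225 204 -> [ 0.3517 -0.3268]
mat 0.7 px 214 251 -> [ 0.5232 -0.3063]
tumbler_a 0.86 px 371 223 -> [0.3723 0.0606]
tumbler_a 0.65 px 367 359 -> [0.7618 0.0765]
funnel 0.63 px 285 216 -> [ 0.3776 -0.1609]
honey 0.78 px 237 329 -> [ 0.7299 -0.1942]
salt 0.64 px 180 29
[... 953 characters left out ...]
 -> [ 0.671  -0.3463]
teaspoon 0.59 px 234 255 -> [ 0.7474 -0.0413]
wrist None 65.70646984690485
stand 0.65 px 285 231 -> [ 0.5652 -0.0281]
stand 0.24 px 116 159 -> [0.3719 0.0574]
plate_top 0.66 px 283 241 -> [ 0.5671 -0.0275]
catch_grip 0.85 px 266 350 -> [ 0.5488 -0.1313]
tin0 0.91 px 51 13 -> [0.2769 0.2498]
tin0 0.49 px 281 239 -> [ 0.5616 -0.0333]
tin0 0.22 px 119 158 -> [0.383 0.058]
tamper 0.74 px 267 430 -> [ 0.5294 -0.3149]
mat 0.76 px 258 424 -> [ 0.5167 -0.3059]
tumbler_a 0.95 px 465 138 -> [0.7581 0.0758]
tumbler_a 0.68 px 118 161 -> [0.3744 0.0545]
funnel 0.84 px 147 332 -> [ 0.3819 -0.1608]
salt 0.61 px 450 236 -> [ 0.748  -0.0329]
teaspoon 0.74 px 451 237 -> [ 0.7487 -0.0342]
```

View pics/scene0.png

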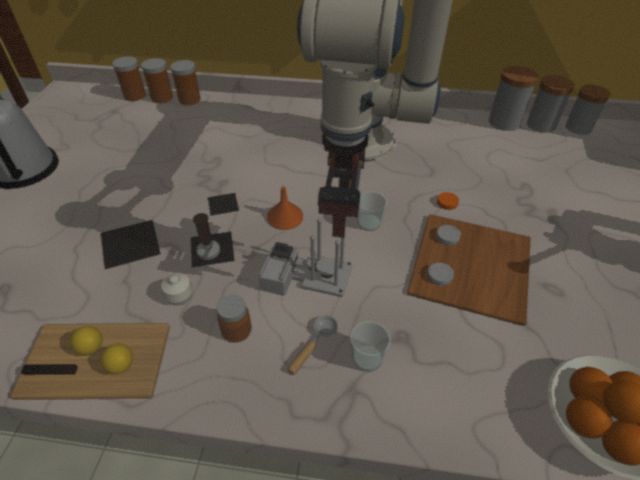

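View pics/wrist0.png

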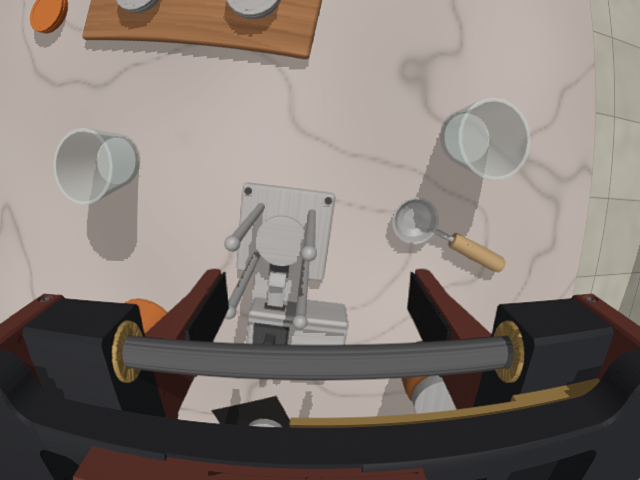

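View pics/side0.png

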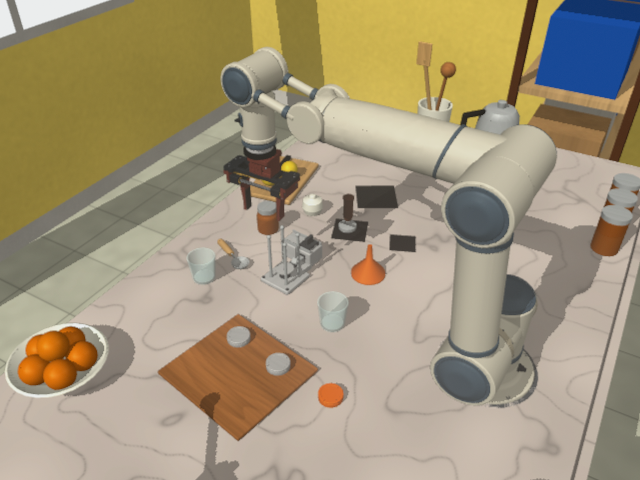

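The pictures show:
- **Tins:** scene px (441,274) and (448,235) on the tray are plain aluminium, so they are the ones meant. (447,201) is orange and off the tray, so it is a look-alike.
- **Mats:** px (223,204) is small, (213,249) is medium with the tamper on it, and (130,243) is large. The medium one should be the 100 mm mat.

I'll confirm both in one composite crop and measure the mat sizes and the stand's yaw.

Run:
```python
from h import *
w=cv2.imread("pics/wrist0.png"); s=cv2.imread("pics/scene0.png")
a=cv2.resize(w[170:360,220:360],(0,0),fx=3,fy=3,interpolation=2)
b=cv2.resize(s[185:295,95:245],(340,250)); c=cv2.resize(s[185:295,400:535],(340,277))
im=np.zeros((580,800,3),np.uint8); im[:570,:420]=a; im[:250,440:780]=b; im[270:547,440:780]=c
cv2.imwrite("pics/c1.png",im)
p=arm.snapshot("scene"); print(p["cx"],p["cy"])
m=cv2.inRange(cv2.cvtColor(s,cv2.COLOR_BGR2GRAY),0,45)
n,l,st,ce=cv2.connectedComponentsWithStats(m)
for i in range(1,n):
    x,y,ww,h,A=st[i]
    if A>200 and 190<y<290 and x<300:
        pts=cv2.boxPoints(cv2.minAreaRect(np.argwhere(l==i)[:,::-1].astype(np.float32)))
        q=cv2.convexHull(np.argwhere(l==i)[:,::-1].astype(np.float32))[:,0]
        g=np.array([at(p,*k,.003)[:2] for k in q],np.float32); print(st[i],cv2.minAreaRect(g))
```

```text
315.78196779371336 239.39085146763264
[209 194  29  21 425] ((0.3556895852088928, -0.33243638277053833), (0.06711520254611969, 0.06832479685544968), 23.192197799682617)
[ 191  214   42   53 1031] ((0.4792507290840149, -0.3279488980770111), (0.17798002064228058, 0.09575022757053375), 20.40629005432129)
[ 101  221   58   47 1861] ((0.526853084564209, -0.5174885392189026), (0.12473020702600479, 0.12419978529214859), 30.21819305419922)
```

View pics/c1.png

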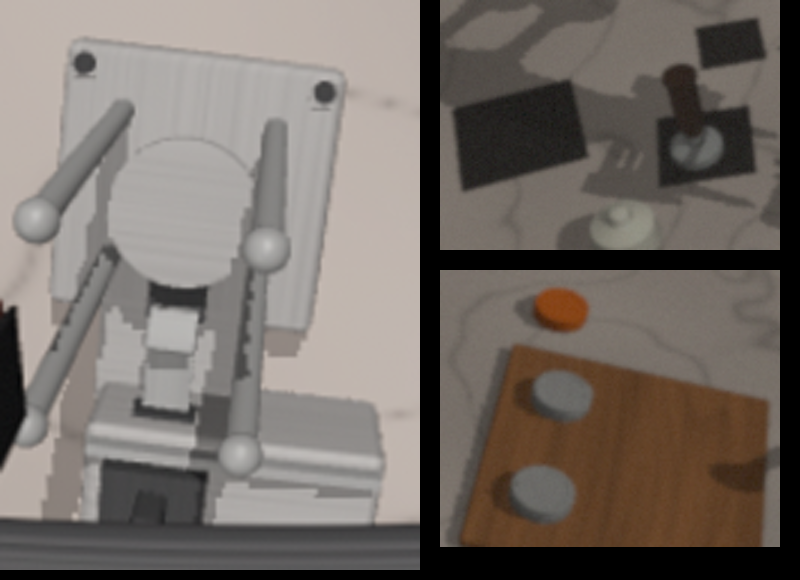

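The crop confirms it: two plain tins at scene (441,274) and (448,235), and the medium mat under the tamper measures about 0.10 m, against 0.067 and 0.124 for the others. Next is the stand's pose, from the wrist picture's rod tops, base corners and plate.

Run:
```python
from h import *
o=arm.get_obs(); p=arm.snapshot("wrist")
for z in (.148,.152):
  t=np.array([at(p,220+x/3,170+y/3,z,o)[:2] for x,y in [(36,220),(266,250),(240,455),(32,425)]])
  c=t.mean(0); print(z,c,t.round(4).tolist(),np.hypot(*(t[1]-t[0])),np.hypot(*(t[2]-t[1])))
  for a,b in((0,1),(3,2)): d=t[b]-t[a]; print("yaw x",np.arctan2(d[1],d[0]))
  for a,b in((2,1),(3,0)): d=t[b]-t[a]; print("yaw y",np.arctan2(-d[0],d[1]))
a,b=[at(p,220+x/3,170+y/3,.014,o)[:2] for x,y in [(70,38),(346,70)]]
d=b-a; print(a,b,np.hypot(*d),np.arctan2(d[1],d[0]))
print("plate",at(p,220+182/3,170+212/3,.04,o)[:2])
find("release_top",p,.056,o);find("catch_grip",p,.071,o)
```

```text
0.148 [ 0.56608031 -0.02756915] [[0.5431, 0.0017], [0.5949, -0.0052], [0.5882, -0.0569], [0.5381, -0.0498]] 0.05217458386083247 0.052114092483073915
yaw x -0.13211333536787526
yaw x -0.13968714161810028
yaw y -0.12806488018690332
yaw y -0.09793280523845889
0.152 [ 0.56666775 -0.02588835] [[0.5441, 0.0029], [0.595, -0.0039], [0.5884, -0.0547], [0.5392, -0.0478]] 0.05128990540303688 0.05123043972428404
yaw x -0.13211333536787556
yaw x -0.13968714161810064
yaw y -0.12806488018690262
yaw y -0.09793280523845878
[0.52568277 0.02601119] [0.6187298  0.01449125] 0.09375744117248248 -0.12318081132444851
plate [ 0.5651995  -0.02753316]
catch_grip 0.85 px 267 350 -> [ 0.5509 -0.1321]
```

Stand: centre (0.5655, -0.0275), yaw -0.125. The fin measures (0.551, -0.132), and the button should be at (0.552, -0.132), so they agree. I'm moving to the fin.

```bash
python3 -m pendant '1 -35 -12 0 0.03; 1 -70 -25 0 0.06; 1 -105 -38 0 0.09; 1 -132 -48 0 0.125; 1 -132 -48 35 0.125; 1 -132 -48 70 0.125; 1 -132 -48 100 0.125; 1 -132 -48 100 0.125'
python3 - <<'E'
from h import *
o=arm.get_obs(); p=arm.snapshot("wrist"); cv2.imwrite("pics/w1.png",p["image"])
print(o["position"],o["eef_rot"].round(3).tolist())
find("catch_grip",p,.071,o); print(proj(p,[.552,-.132,.071],o))
E
```

```text
clock: 2.82
position: [0.5487, -0.1314, 0.1369]
eef_rot: [[0.125, 0.992, -0.011], [0.992, -0.125, 0.003], [0.002, -0.012, -1.0]]
contact_force: [-0.4, 0.3, -0.8]
finger_gap: 1.001
grasp_force: 0.0
[ 0.54873671 -0.13142015  0.13691615] [[0.125, 0.992, -0.011], [0.992, -0.125, 0.003], [0.002, -0.012, -1.0]]
catch_grip 0.66 px 318 263 -> [ 0.5491 -0.1324]
(np.float64(323.14722867158343), np.float64(261.8161943887716))
```

View pics/w1.png

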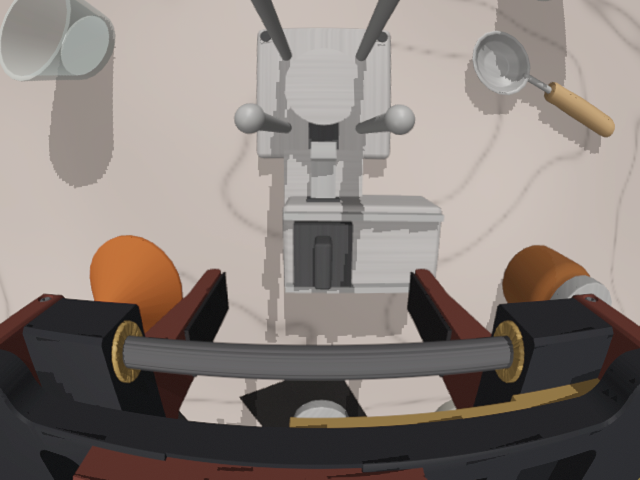

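The fin appears at px (323,262), where my stand model predicts it, and the stand is square in the picture. I'll go down, grip and slide.

```bash
python3 -m pendant '1 0 3 25 0; 1 0 3 48 0; 1 0 3 48 0; -1 0 3 48 0; -1 0 3 48 0; -1 0 3 48 0; -1 0 3 48 0; -1 0 3 48 0; -1 0 3 48 0; -1 0 3 48 0'; python3 -m pendant '-1 0 0 0 0; -1 0 0 0 0; -1 0 10 0 0; -1 0 20 0 0; -1 0 30 0 0; -1 0 40 0 0; -1 0 40 0 0; -1 0 40 0 0'
```

```text
clock: 3.75
position: [0.5551, -0.1324, 0.097]
eef_rot: [[0.125, 0.992, 0.001], [0.992, -0.125, -0.0], [-0.0, 0.001, -1.0]]
contact_force: [0.4, -0.0, -0.2]
finger_gap: 0.512
grasp_force: 0.0
clock: 4.42
position: [0.5927, -0.1373, 0.0966]
eef_rot: [[0.125, 0.992, -0.006], [0.992, -0.125, 0.001], [-0.0, -0.006, -1.0]]
contact_force: [-8.5, 1.2, 5.6]
finger_gap: 0.106
grasp_force: 30.0
```

```bash
python3 -m pendant '0 0 0 0 0; 0 0 0 0 0; 0 0 0 -15 0; 0 0 0 -40 0; -1 0 -20 -40 0; -1 0 -41 -40 0; -1 0 -41 -40 0; -1 0 -41 -40 0; -1 0 -41 -40 0; -1 0 -41 -40 0'
python3 - <<'E'
from h import *
o=arm.get_obs(); p=arm.snapshot("wrist"); cv2.imwrite("pics/w2.png",p["image"])
print(o["position"],o["finger_gap"]); find("release_top",p,.056,o);find("catch_grip",p,.071,o)
E
```

```text
clock: 5.25
position: [0.5546, -0.1323, 0.1364]
eef_rot: [[0.125, 0.992, 0.0], [0.992, -0.125, 0.0], [0.0, 0.0, -1.0]]
contact_force: [0.3, -0.6, 0.1]
finger_gap: 0.012
grasp_force: 0.0
[ 0.55459585 -0.13228882  0.13642023] 0.011683444081709156
release_top 0.83 px 312 256 -> [ 0.5518 -0.1332]
catch_grip 0.77 px 381 265 -> [ 0.5925 -0.1394]
catch_grip 0.63 px 313 83 -> [ 0.5658 -0.0316]
```

View pics/w2.png

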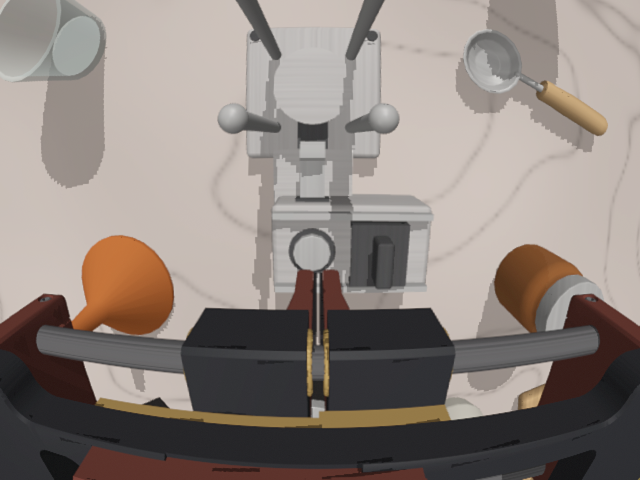

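The catch is open: fin at px (383,262), bare button at px (312,250), closed fingers above it. Now I press.

```bash
python3 -m pendant '-1 0 -2 30 0; -1 0 -2 55 0; -1 0 -2 62 0; -1 0 -2 66 0; -1 0 -2 66 0; -1 0 -2 66 0'; python3 -m pendant '-1 0 0 -30 0; -1 0 0 -70 0; -1 0 0 -110 0; -1 0 0 -150 0; -1 0 0 -150 0';  python3 - <<'E'
from h import *
o=arm.get_obs(); p=arm.snapshot("side"); cv2.imwrite("pics/s2.png",cv2.resize(p["image"][150:400,180:420],(0,0),fx=2.2,fy=2.2))
find("plate_top",p,.095); print(proj(p,[.5655,-.0275,.095]),proj(p,[.5655,-.0275,.04]))
find("tin0",p,.012)
w=arm.snapshot("scene"); find("tin0",w,.012);find("plate_top",w,.095); print(proj(w,[.5655,-.0275,.095]))
E
```

```text
clock: 5.9
position: [0.5518, -0.1319, 0.0724]
eef_rot: [[0.125, 0.992, -0.001], [0.992, -0.125, 0.0], [0.0, -0.001, -1.0]]
contact_force: [-4.8, 1.5, 7.6]
finger_gap: 0.002
grasp_force: 3.8
clock: 6.32
position: [0.5545, -0.1327, 0.2315]
eef_rot: [[0.125, 0.992, 0.014], [0.992, -0.125, -0.004], [-0.002, 0.015, -1.0]]
contact_force: [1.7, 0.2, 1.1]
finger_gap: 0.003
grasp_force: 0.0
plate_top 0.42 px 285 251 -> [ 0.5635 -0.0292]
(np.float64(283.9794013535552), np.float64(251.20332417007532)) (np.float64(284.69820677930704), np.float64(267.3468588972208))
tin0 0.91 px 239 338 -> [0.5393 0.2222]
tin0 0.81 px 278 365 -> [0.4108 0.2457]
tin0 0.75 px 328 395 -> [0.2703 0.2629]
tin0 0.87 px 445 239 -> [0.4161 0.2419]
tin0 0.68 px 439 280 -> [0.5468 0.2231]
tin0 0.55 px 443 206 -> [0.2965 0.242 ]
plate_top 0.85 px 327 249 -> [ 0.5675 -0.0294]
(np.float64(327.76908631899664), np.float64(248.80206659027712))
```

View pics/s2.png

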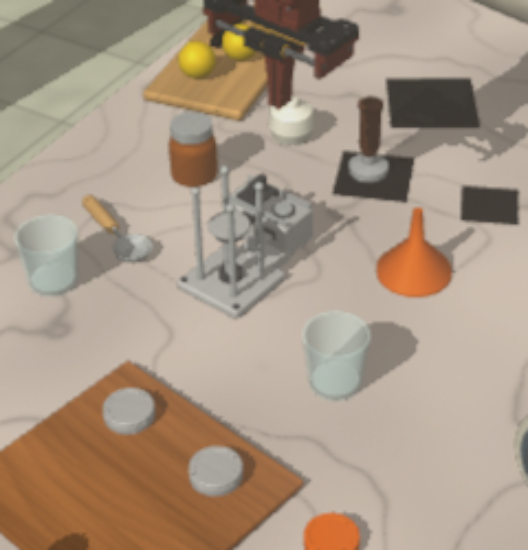

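The lift has risen, with the plate at px (285,251) where 95 mm predicts it. Heading to the tin near (0.541, 0.223).

```bash
python3 -m pendant '1 40 -7 0 0; 1 80 -14 0 0; 1 120 -20 0 0; 1 160 -26 0 0; 1 200 -33 0 0; 1 240 -40 0 0; 1 280 -47 0 0; 1 310 -54 0 0; 1 325 -58 0 0; 1 325 -58 0 0' ; python3 -m pendant '1 0 0 0 0; 1 0 0 40 0; 1 0 0 70 0; 1 0 0 70 0; 1 0 0 70 0';  python3 - <<'E'
from h import *
o=arm.get_obs(); p=arm.snapshot("wrist"); cv2.imwrite("pics/w3.png",p["image"])
print(o["position"]); find("tin0",p,.012,o)
E
```

```text
clock: 7.45
position: [0.5336, 0.2009, 0.2184]
eef_rot: [[0.12, 0.993, -0.004], [0.993, -0.12, 0.0], [-0.0, -0.004, -1.0]]
contact_force: [0.6, 1.1, 0.0]
finger_gap: 0.721
grasp_force: 0.0
clock: 7.87
position: [0.534, 0.196, 0.1484]
eef_rot: [[0.126, 0.992, -0.005], [0.992, -0.126, -0.002], [-0.003, -0.005, -1.0]]
contact_force: [-0.7, -0.1, 1.2]
finger_gap: 0.999
grasp_force: 0.0
[0.53397083 0.19600193 0.14844801]
tin0 0.84 px 41 203 -> [0.2829 0.2556]
tin0 0.79 px 320 197 -> [0.5394 0.2217]
tin0 0.66 px 155 191 -> [0.4096 0.2448]
```

View pics/w3.png

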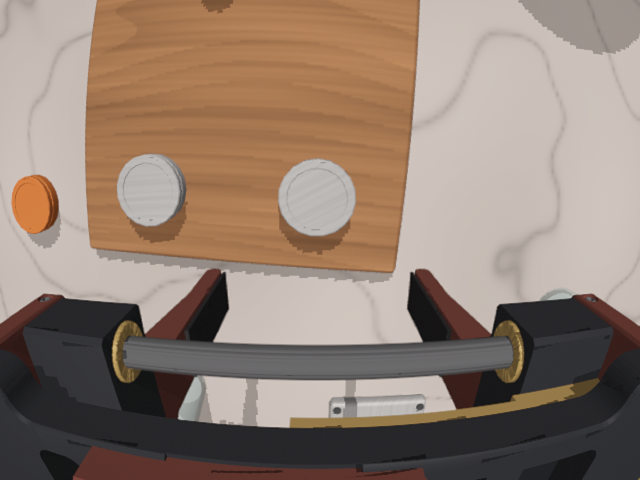

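Two plain tins show, with top faces centred at px (317,196) and (150,189). The orange one at (35,203) is not meant.

Run:
```python
from h import *
o=arm.get_obs(); p=arm.snapshot("wrist"); g=cv2.cvtColor(p["image"],cv2.COLOR_BGR2HSV)
m=cv2.inRange(g,(0,0,110),(179,40,255)); m[270:]=0; m=cv2.morphologyEx(m,cv2.MORPH_OPEN,np.ones((5,5)))
n,l,st,ce=cv2.connectedComponentsWithStats(m)
for i in range(1,n):
    if 1500<st[i][4]<9000: print(st[i],ce[i],"top",at(p,*ce[i],.027,o)[:2])
t=at(p,317,196,.028,o); t2=at(p,150,189,.028,o); print(t,t2)
for q in(t,t2): print(tool(*(q-o["position"])))
```

```text
[ 117  156   63   71 3616] [148.38412611 190.35481195] top [0.41207097 0.24850605]
[ 276  161   75   76 4520] [313.08230088 198.47367257] top [0.53711556 0.22412812]
[0.54016873 0.22572598 0.028     ] [0.41419884 0.24937974 0.028     ]
[ 28.91303989   0.26104086 124.71397015]
[  36.54989112 -127.68194744  124.28370664]
```

```bash
python3 -m pendant '1 27 0 0 0; 1 27 0 40 0; 1 27 0 80 0; 1 27 0 105 0; 1 27 0 111 0; 1 27 0 111 0; 1 27 0 111 0; 0 27 0 111 0; -1 27 0 111 0; -1 27 0 111 0';python3 -m pendant '-1 0 0 0 0; -1 0 0 0 0; -1 0 0 0 0; -1 0 0 0 0; -1 0 0 -30 0; -1 0 0 -70 0; -1 0 0 -110 0; -1 0 0 -150 0; -1 0 0 -170 0; -1 0 0 -170 0'
python3 - <<'E'
from h import *
o=arm.get_obs(); p=arm.snapshot("wrist"); cv2.imwrite("pics/w4.png",p["image"])
print(o["position"]); find("tin0",p,o["position"][2]-.024,o)
E
```

```text
clock: 8.85
position: [0.5395, 0.2248, 0.042]
eef_rot: [[0.125, 0.992, 0.003], [0.992, -0.125, 0.001], [0.002, 0.003, -1.0]]
contact_force: [-0.4, -0.0, -0.0]
finger_gap: 0.813
grasp_force: 0.0
clock: 9.68
position: [0.5402, 0.2251, 0.2167]
eef_rot: [[0.125, 0.992, 0.01], [0.992, -0.125, 0.004], [0.005, 0.01, -1.0]]
contact_force: [0.8, -0.4, 1.3]
finger_gap: 0.633
grasp_force: 30.0
[0.5402003  0.22511286 0.2167018 ]
tin0 0.82 px 74 217 -> [0.4196 0.2781]
tin0 0.74 px 316 289 -> [0.5405 0.2259]
```

View pics/w4.png

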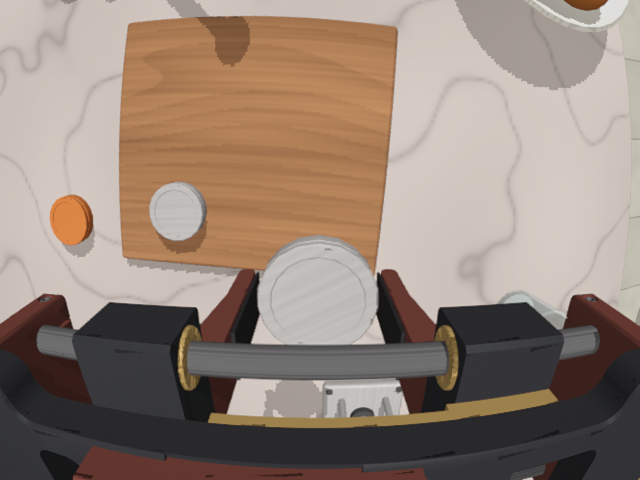

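The tin is held, centred at px (318,298), opening 55.7 mm. I carry it above the lift.

```bash
python3 -m pendant '-1 -30 7 0 0; -1 -65 15 0 0; -1 -100 23 0 0; -1 -135 31 0 0; -1 -170 39 0 0; -1 -205 47 0 0; -1 -230 53 0 0; -1 -247 57 0 0; -1 -247 57 0 0; -1 -247 57 0 0'
python3 - <<'E'
from h import *
o=arm.get_obs(); p=arm.snapshot("wrist"); cv2.imwrite("pics/w5.png",p["image"])
print(o["position"],o["finger_gap"]); find("tin0",p,o["position"][2]-.027,o)
for x,y in((26,26),(-26,26)):
  c=np.array([.992*x+.125*y,-.125*x+.992*y])/1000+[.5655,-.0275]; print(proj(p,[*c,.152],o))
E
```

```text
clock: 10.62
position: [0.5633, -0.0283, 0.2067]
eef_rot: [[0.127, 0.992, -0.005], [0.992, -0.127, 0.001], [0.0, -0.005, -1.0]]
contact_force: [-1.3, 0.2, -0.6]
finger_gap: 0.63
grasp_force: 30.0
[ 0.5633091  -0.02832376  0.20671641] 0.6298125745633252
tin0 0.8 px 319 289 -> [ 0.5644 -0.0294]
tin0 0.73 px 38 18 -> [0.4288 0.1413]
(np.float64(368.5678722384692), np.float64(220.4609873729334))
(np.float64(272.0157946345586), np.float64(220.5102720514347))
```

View pics/w5.png

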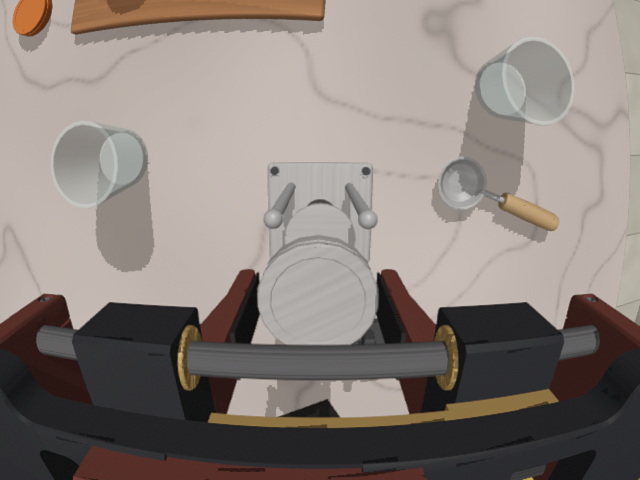

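The rod tops at (368,219) and (273,219) match the prediction within 1.5 px. Lowering.

```bash
python3 -m pendant '-1 1 1.5 0 0; -1 1 1.5 20 0; -1 1 1.5 40 0; -1 1 1.5 55 0; -1 1 1.5 70 0; -1 1 1.5 76 0; -1 1 1.5 80 0; -1 1 1.5 80 0; -1 1 1.5 80 0'
```

```text
clock: 11.47
position: [0.5661, -0.0265, 0.1305]
eef_rot: [[0.124, 0.992, 0.001], [0.992, -0.124, -0.0], [0.0, 0.001, -1.0]]
contact_force: [0.5, -0.1, 0.1]
finger_gap: 0.63
grasp_force: 30.0
```

```bash
python3 -m pendant '-1 -1 0 4 0; -1 -1 0 7 0; -1 -1 0 7 0; -1 -1 0 7 0; -1 -1 0 7 0'
```

```text
clock: 11.88
position: [0.566, -0.028, 0.1234]
eef_rot: [[0.125, 0.992, 0.002], [0.992, -0.125, -0.0], [0.0, 0.002, -1.0]]
contact_force: [1.4, -0.4, 2.5]
finger_gap: 0.63
grasp_force: 30.0
```

```bash
python3 -m pendant '-1 0 0 1 0; 0.5 0 0 1 0; 0.6 0 0 1 0; 0.6 0 0 1 0; 0.6 0 0 -20 0; 0.6 0 0 -50 0; 0.6 0 0 -85 0; 1 0 0 -85 0; 1 0 0 -85 0'
python3 - <<'E'
from h import *
o=arm.get_obs(); p=arm.snapshot("wrist"); 
print(o["position"],o["finger_gap"]); find("tin0",p,.095,o)
s=arm.snapshot("side"); find("tin0",s,.095);find("tamper",s,.003)
a=p["image"][120:340,200:440]; b=s["image"][180:400,200:420]
cv2.imwrite("pics/c5.png",np.hstack([cv2.resize(a,(400,367)),cv2.resize(b,(367,367))]))
print(proj(p,[.5655,-.0275,.111],o))
E
```

```text
clock: 12.63
position: [0.5665, -0.0279, 0.2103]
eef_rot: [[0.125, 0.992, 0.005], [0.992, -0.125, -0.0], [0.0, 0.005, -1.0]]
contact_force: [0.3, -0.4, -0.5]
finger_gap: 0.911
grasp_force: 0.0
[ 0.5665128  -0.02794962  0.21030242] 0.9110603161173245
tin0 0.91 px 316 239 -> [ 0.5667 -0.0282]
tin0 0.64 px 33 17 -> [0.3511 0.1961]
tin0 0.33 px 492 196 -> [ 0.7012 -0.0116]
tin0 0.91 px 331 399 -> [0.2286 0.3267]
tin0 0.78 px 281 249 -> [ 0.5763 -0.03  ]
tin0 0.76 px 278 368 -> [0.365  0.3131]
tamper 0.92 px 349 227 -> [ 0.5232 -0.3209]
(np.float64(314.0708957644137), np.float64(244.4540941163405))
```

View pics/c5.png

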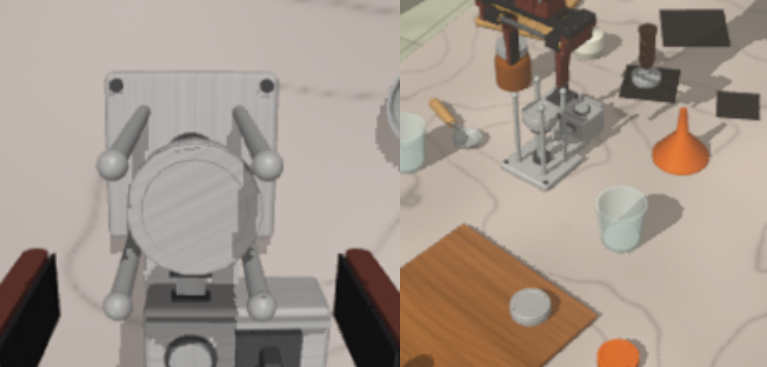

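The tin sits flat and centred between the rods (crop centre (190,210)). Next, the second tin near (0.413, 0.247).

```bash
python3 -m pendant '1 27 -22 0 0; 1 54 -44 0 0; 1 82 -67 0 0; 1 110 -90 0 0; 1 138 -113 0 0; 1 166 -136 0 0; 1 194 -159 0 0; 1 223 -183 0 0; 1 223 -183 0 0; 1 223 -183 0 0'; python3 -m pendant '1 0 0 30 0; 1 0 0 60 0; 1 0 0 60 0; 1 0 0 60 0'
python3 - <<'E'
from h import *
o=arm.get_obs(); p=arm.snapshot("wrist"); cv2.imwrite("pics/w6.png",p["image"])
print(o["position"]); find("tin0",p,.012,o)
g=cv2.cvtColor(p["image"],cv2.COLOR_BGR2GRAY)[100:270]
c=cv2.HoughCircles(cv2.medianBlur(g,3),cv2.HOUGH_GRADIENT,1,40,param1=100,param2=25,minRadius=28,maxRadius=48)
for u,v,r in ([] if c is None else c[0]):
  q=at(p,u,v+100,.028,o); print(u,v+100,r,q[:2],tool(*(q-o["position"])))
E
```

```text
clock: 13.72
position: [0.4107, 0.2173, 0.2068]
eef_rot: [[0.121, 0.993, -0.001], [0.993, -0.121, -0.001], [-0.001, -0.001, -1.0]]
contact_force: [0.1, -1.3, -0.3]
finger_gap: 0.999
grasp_force: 0.0
clock: 14.05
position: [0.4113, 0.2146, 0.1457]
eef_rot: [[0.126, 0.992, -0.004], [0.992, -0.126, -0.002], [-0.003, -0.004, -1.0]]
contact_force: [0.4, 0.5, 0.6]
finger_gap: 1.002
grasp_force: 0.0
[0.41132535 0.21464235 0.14572448]
tin0 0.98 px 145 201 -> [0.2777 0.2575]
tin0 0.96 px 308 190 -> [0.4084 0.2466]
307.5 191.5 39.2 [0.40888153 0.24821151] [ 32.93511183  -6.79696757 117.73271953]
137.5 202.5 33.0 [0.27895465 0.25883531] [  27.09623808 -137.02654857  117.57377322]
```

```bash
python3 -m pendant '1 32 -7 0 0; 1 32 -7 40 0; 1 32 -7 80 0; 1 32 -7 100 0; 1 32 -7 107 0; 1 32 -7 107 0; 1 32 -7 107 0; 1 32 -7 107 0'; python3 -m pendant '0 0 0 0 0; -1 0 0 0 0; -1 0 0 0 0; -1 0 0 0 0; -1 0 0 0 0; -1 0 0 -30 0; -1 0 0 -70 0; -1 0 0 -110 0; -1 0 0 -150 0; -1 0 0 -170 0'; python3 -m pendant '-1 0 0 0 0;-1 0 0 0 0'
python3 - <<'E'
from h import *
o=arm.get_obs(); p=arm.snapshot("wrist")
print(o["position"]); find("tin0",p,o["position"][2]-.027,o)
d=np.array([.5658,-.0275,0])-o["position"]; print(tool(*d))
E
```

```text
clock: 14.82
position: [0.4106, 0.2495, 0.0437]
eef_rot: [[0.125, 0.992, 0.004], [0.992, -0.125, 0.002], [0.003, 0.004, -1.0]]
contact_force: [0.3, 0.0, -0.0]
finger_gap: 0.998
grasp_force: 0.0
clock: 15.65
position: [0.4097, 0.2493, 0.2163]
eef_rot: [[0.125, 0.992, 0.006], [0.992, -0.125, 0.003], [0.004, 0.005, -1.0]]
contact_force: [-0.4, 0.5, -0.3]
finger_gap: 0.623
grasp_force: 30.0
clock: 15.82
position: [0.4093, 0.2491, 0.2118]
eef_rot: [[0.125, 0.992, 0.002], [0.992, -0.125, 0.001], [0.002, 0.002, -1.0]]
contact_force: [0.5, -0.5, -1.5]
finger_gap: 0.622
grasp_force: 30.0
[0.4093483  0.24907994 0.21182599]
tin0 0.85 px 181 226 -> [0.3486 0.2881]
tin0 0.66 px 316 287 -> [0.4093 0.2496]
tin0 0.27 px 307 376 -> [0.398  0.1972]
[-254.57435792  190.20070339  211.80046595]
```

```bash
python3 -m pendant '-1 -25 19 0 0; -1 -55 41 0 0; -1 -85 63 0 0; -1 -115 86 0 0; -1 -145 108 0 0; -1 -175 131 0 0; -1 -205 153 0 0; -1 -232 173 0 0; -1 -250 187 0 0; -1 -254 190 0 0'; python3 -m pendant '-1 0 0 0 0; -1 0 0 0 0'
python3 - <<'E'
from h import *
o=arm.get_obs(); p=arm.snapshot("wrist"); cv2.imwrite("pics/w7.png",p["image"])
print(o["position"]); find("tin0",p,o["position"][2]-.03,o)
for x,y in((26,26),(-26,26)):
  c=np.array([.992*x+.125*y,-.125*x+.992*y])/1000+[.5655,-.0275]; print(proj(p,[*c,.152],o))
d=np.array([.5658,-.0275,0])-o["position"]; print(tool(*d))
E
```

```text
clock: 16.75
position: [0.5659, -0.0303, 0.207]
eef_rot: [[0.129, 0.992, -0.005], [0.992, -0.129, -0.001], [-0.001, -0.005, -1.0]]
contact_force: [0.1, 0.8, -0.9]
finger_gap: 0.624
grasp_force: 30.0
clock: 16.92
position: [0.565, -0.0264, 0.2088]
eef_rot: [[0.125, 0.992, -0.003], [0.992, -0.125, 0.001], [0.001, -0.003, -1.0]]
contact_force: [0.4, 0.4, -1.3]
finger_gap: 0.629
grasp_force: 30.0
[ 0.56498798 -0.02635452  0.20883518]
tin0 0.9 px 319 245 -> [ 0.569  -0.0061]
tin0 0.77 px 315 285 -> [ 0.5646 -0.0264]
tin0 0.67 px 41 17 -> [0.4298 0.1446]
tin0 0.37 px 364 346 -> [ 0.5857 -0.065 ]
(np.float64(365.3107665237332), np.float64(223.5471578647516))
(np.float64(269.98393025033226), np.float64(223.46761278432385))
[ -1.1256149    1.22169158 208.83329432]
```

```bash
python3 -m pendant '-1 -1 1 0 0; -1 -1 1 20 0; -1 -1 1 40 0; -1 -1 1 52 0; -1 -1 1 60 0; -1 -1 1 63 0; -1 -1 1 63 0; -1 -1 1 63 0; -1 -1 1 63 0; -1 -1 1 63 0'; python3 -m pendant '-1 0 0 2 0; -1 0 0 4 0; -1 0 0 4 0; -1 0 0 4 0; -1 0 0 4 0'
```

```text
clock: 17.85
position: [0.5671, -0.028, 0.1488]
eef_rot: [[0.125, 0.992, 0.002], [0.992, -0.125, -0.0], [0.0, 0.002, -1.0]]
contact_force: [-0.6, -0.1, -1.0]
finger_gap: 0.624
grasp_force: 30.0
clock: 18.27
position: [0.5666, -0.028, 0.1436]
eef_rot: [[0.125, 0.992, -0.0], [0.992, -0.125, 0.0], [0.0, -0.0, -1.0]]
contact_force: [0.0, 0.3, -0.9]
finger_gap: 0.629
grasp_force: 30.0
```

```bash
python3 -m pendant '-1 0 0 1 0; -1 0 0 2 0; -1 0 0 2 0; -1 0 0 2 0; -1 0 0 2 0'; python3 -m pendant '-1 0 0 1 0; -1 0 0 1 0; -1 0 0 1 0'
```

```text
clock: 18.68
position: [0.5668, -0.028, 0.1421]
eef_rot: [[0.125, 0.992, 0.001], [0.992, -0.125, -0.0], [-0.0, 0.001, -1.0]]
contact_force: [0.7, -0.2, 2.9]
finger_gap: 0.625
grasp_force: 30.0
clock: 18.93
position: [0.5668, -0.028, 0.1408]
eef_rot: [[0.125, 0.992, 0.001], [0.992, -0.125, -0.0], [-0.0, 0.001, -1.0]]
contact_force: [0.5, 0.2, 2.9]
finger_gap: 0.63
grasp_force: 30.0
```

Contact (2.9 N). I'll release, rise and check from all cameras.

```bash
python3 -m pendant '0.4 0 0 0 0; 0.6 0 0 0 0; 0.6 0 0 0 0; 0.6 0 0 -20 0; 0.6 0 0 -50 0; 0.6 0 0 -80 0; 1 0 0 -80 0; 1 0 0 -80 0'
python3 - <<'E'
from h import *
o=arm.get_obs(); p=arm.snapshot("wrist"); 
print(o["position"],o["finger_gap"]); find("tin0",p,.111,o)
s=arm.snapshot("side"); find("tin0",s,.111);find("tamper",s,.003); find("mat",s,0)
w=arm.snapshot("scene"); find("tamper",w,.003); find("mat",w,0)
a=p["image"][120:340,200:440]; b=s["image"][200:330,220:400]
cv2.imwrite("pics/c7.png",np.hstack([cv2.resize(a,(320,293)),cv2.resize(b,(406,293))]))
E
```

```text
clock: 19.6
position: [0.5674, -0.0281, 0.2227]
eef_rot: [[0.125, 0.992, 0.004], [0.992, -0.125, -0.0], [0.0, 0.004, -1.0]]
contact_force: [0.3, 0.3, -0.6]
finger_gap: 0.917
grasp_force: 0.0
[ 0.56735067 -0.02806175  0.22273268] 0.9169178150203264
tin0 0.81 px 315 242 -> [ 0.5663 -0.0296]
tin0 0.76 px 39 18 -> [0.363  0.1896]
tin0 0.76 px 283 245 -> [ 0.5702 -0.0316]
tin0 0.65 px 329 399 -> [0.2274 0.3392]
tin0 0.4 px 283 250 -> [ 0.5582 -0.0142]
tamper 0.66 px 349 223 -> [ 0.5326 -0.3397]
mat 0.72 px 401 244 -> [ 0.3565 -0.3268]
mat 0.65 px 350 232 -> [ 0.512  -0.3062]
mat 0.59 px 377 197 -> [ 0.5262 -0.5178]
tamper 0.91 px 208 250 -> [ 0.5221 -0.3204]
mat 0.72 px 130 242 -> [ 0.5212 -0.5194]
mat 0.54 px 275 263 -> [ 0.5391 -0.153 ]
```

View pics/c7.png

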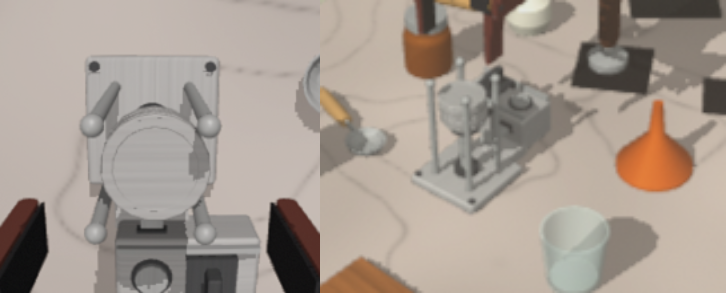

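The second tin lies flat on the first, centred between the rods. Now the tamper, near (0.525, -0.32).

```bash
python3 -m pendant '1 -40 0 0 0; 1 -80 -1 0 0; 1 -120 -2 0 0; 1 -160 -2 0 0; 1 -200 -3 0 0; 1 -240 -3 0 0; 1 -280 -4 0 0; 1 -315 -4 0 0; 1 -340 -4 0 0; 1 -340 -4 0 0'; python3 -m pendant '1 0 0 0 0; 1 0 0 0 0'
python3 - <<'E'
from h import *
o=arm.get_obs(); p=arm.snapshot("wrist"); cv2.imwrite("pics/w8.png",p["image"])
print(o["position"],o["eef_rot"].round(3).tolist()); find("tamper",p,.003,o); find("mat",p,0,o)
g=cv2.cvtColor(p["image"],cv2.COLOR_BGR2GRAY)
s=arm.snapshot("scene"); find("tamper",s,.003)
E
```

```text
clock: 20.88
position: [0.5184, -0.3695, 0.2192]
eef_rot: [[0.13, 0.992, -0.002], [0.992, -0.13, -0.001], [-0.001, -0.002, -1.0]]
contact_force: [0.0, -0.1, -0.6]
finger_gap: 1.002
grasp_force: 0.0
clock: 21.05
position: [0.5204, -0.3641, 0.2204]
eef_rot: [[0.124, 0.992, -0.0], [0.992, -0.124, 0.001], [0.001, -0.0, -1.0]]
contact_force: [-0.7, 0.1, 1.0]
finger_gap: 1.001
grasp_force: 0.0
[ 0.52040113 -0.36414805  0.2204089 ] [[0.124, 0.992, -0.0], [0.992, -0.124, 0.001], [0.001, -0.0, -1.0]]
tamper 0.78 px 321 165 -> [ 0.5304 -0.321 ]
mat 0.76 px 340 342 -> [ 0.528  -0.5163]
mat 0.68 px 155 204 -> [ 0.3533 -0.3355]
tamper 0.84 px 207 250 -> [ 0.523  -0.3224]
tamper 0.27 px 472 265 -> [0.4839 0.3012]
```

View pics/w8.png

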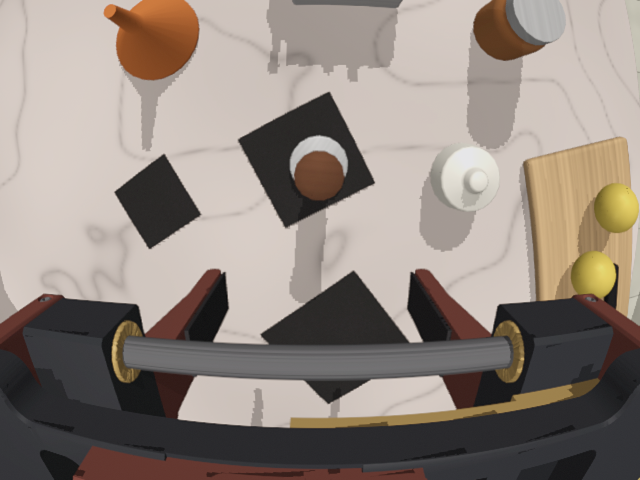

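The knob is at px (318,175), the foot at about (319,166), and the mat corners at (331,93), (374,183), (286,228) and (238,138).

Run:
```python
from h import *
o=arm.get_obs(); p=arm.snapshot("wrist")
c=np.array([at(p,u,v,.003,o)[:2] for u,v in((331,93),(374,183),(286,228),(238,138))]); print("mat",c.mean(0),np.linalg.norm(np.diff(c,axis=0),axis=1))
k=at(p,318.5,175,.114,o); f=at(p,319,166,.015,o); print(k,f)
m=(k+f)/2
for q in(k,f,m): print(tool(*(q-o["position"])))
```

```text
mat [ 0.51763518 -0.31438503] [0.09636831 0.09741559 0.10058078]
[ 0.52788581 -0.31818785  0.114     ] [ 0.52844689 -0.32015828  0.015     ]
[ 46.02257744   1.44086119 107.02522437]
[ 44.15623415   2.19341718 206.02597099]
[ 45.08940579   1.81713919 156.52559768]
```

```bash
python3 -m pendant '1 25 2 0 0; 1 45 2 0 0; 1 45 2 40 0; 1 45 2 80 0; 1 45 2 120 0; 1 45 2 136 0; 1 45 2 136 0; 1 45 2 136 0; 0 45 2 136 0; -1 45 2 136 0'; python3 -m pendant '-1 0 0 0 0; -1 0 0 0 0; -1 0 0 0 0; -1 0 0 0 0; -1 0 0 0 0; -1 0 0 0 0; -1 0 0 0 0; -1 0 0 0 0'
```

```text
clock: 22.18
position: [0.5291, -0.3212, 0.0879]
eef_rot: [[0.125, 0.992, 0.004], [0.992, -0.125, -0.003], [-0.002, 0.004, -1.0]]
contact_force: [0.3, -0.2, 0.5]
finger_gap: 0.883
grasp_force: 0.0
clock: 22.85
position: [0.5277, -0.3205, 0.0846]
eef_rot: [[0.125, 0.992, -0.0], [0.992, -0.125, 0.0], [0.0, -0.0, -1.0]]
contact_force: [-0.9, -0.3, -0.3]
finger_gap: 0.375
grasp_force: 30.0
```

The opening reads 33 mm, closer to the knob (34) than the handle (29). I'll regrip a little lower.

```bash
python3 -m pendant '0.2 0 0 0 0; 0.2 0 0 0 0; 0.2 0 0 3 0; 0.2 0 0 7 0; 0.2 0 0 7 0; -1 0 0 7 0; -1 0 0 7 0; -1 0 0 7 0; -1 0 0 7 0; -1 0 0 7 0'
```

```text
clock: 23.68
position: [0.5278, -0.3205, 0.0778]
eef_rot: [[0.125, 0.992, -0.0], [0.992, -0.125, -0.0], [-0.0, -0.0, -1.0]]
contact_force: [-1.2, -0.5, 0.7]
finger_gap: 0.374
grasp_force: 30.0
```

```bash
python3 -m pendant '-1 0 0 -20 0; -1 0 0 -50 0; -1 0 0 -85 0; -1 0 0 -120 0; -1 0 0 -150 0; -1 0 0 -175 0; -1 0 0 -175 0; -1 0 0 -175 0; -1 0 0 -175 0'; python3 -m pendant '-1 30 0 0 0; -1 65 0 0 0; -1 100 0 0 0; -1 135 0 0 0; -1 170 0 0 0; -1 205 0 0 0; -1 240 0 0 0; -1 270 1 0 0; -1 290 1 0 0; -1 295 1 0 0'; python3 -m pendant '-1 0 0 0 0; -1 0 0 0 0;-1 0 0 0 0';python3 - <<'E'
from h import *
o=arm.get_obs(); print(o["position"])
p=arm.snapshot("wrist"); s=arm.snapshot("side"); w=arm.snapshot("scene")
z=o["position"][2]-.075
find("tamper",p,z,o);find("tamper",s,z);find("tamper",w,z); find("tin0",s,.111)
a=p["image"][120:340,200:440]; b=s["image"][140:320,210:370]; c=w["image"][140:320,250:410]
cv2.imwrite("pics/c8.png",np.hstack([cv2.resize(a,(290,266)),cv2.resize(b,(255,287))[:266],cv2.resize(c,(255,287))[:266]]))
E
```

```text
clock: 24.43
position: [0.5274, -0.3202, 0.2497]
eef_rot: [[0.125, 0.992, -0.003], [0.992, -0.125, 0.002], [0.002, -0.003, -1.0]]
contact_force: [-0.1, 0.7, -4.7]
finger_gap: 0.377
grasp_force: 30.0
clock: 25.27
position: [0.5649, -0.0243, 0.2488]
eef_rot: [[0.121, 0.993, -0.005], [0.993, -0.121, 0.002], [0.002, -0.006, -1.0]]
contact_force: [0.9, 1.0, -4.1]
finger_gap: 0.375
grasp_force: 30.0
clock: 25.52
position: [0.5653, -0.0291, 0.2513]
eef_rot: [[0.126, 0.992, -0.002], [0.992, -0.126, -0.001], [-0.001, -0.002, -1.0]]
contact_force: [0.3, -0.3, -3.4]
finger_gap: 0.372
grasp_force: 30.0
[ 0.56525659 -0.029132    0.25130358]
tamper 0.89 px 316 266 -> [ 0.5643 -0.0357]
tamper 0.62 px 306 231 -> [ 0.5614 -0.0124]
tamper 0.7 px 287 223 -> [ 0.5622 -0.0425]
tamper 0.96 px 323 220 -> [ 0.5634 -0.039 ]
tamper 0.29 px 237 330 -> [ 0.8406 -0.1431]
tin0 0.97 px 330 397 -> [0.2271 0.3348]
tin0 0.68 px 286 248 -> [ 0.5586 -0.0256]
tin0 0.4 px 282 252 -> [ 0.5572 -0.0056]
```

View pics/c8.png

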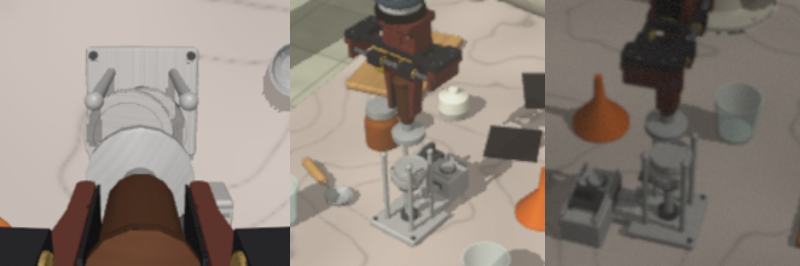

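The tamper hangs over the stack. The networks put its foot about 10 mm towards -y, which may mean a tilt, so I'll check that numerically.

```bash
cat > tilt.py <<'E'
from h import *
def foot(o,a,s,h):  # a: tilt about tool y (foot towards tool -x), h: above face, s: face below TCP
    R=np.array(o["eef_rot"]); t=np.linspace(0,2*np.pi,120)
    c=np.stack([.027*np.cos(t),.027*np.sin(t),0*t+s-h])
    A=np.array([[np.cos(a),0,-np.sin(a)],[0,1,0],[np.sin(a),0,np.cos(a)]])
    return (np.array(o["position"])[:,None]+R@A@c).T
if __name__=="__main__":
  o=arm.get_obs(); p=arm.snapshot("wrist"); s=arm.snapshot("side"); w=arm.snapshot("scene")
  print("nets",[[ (np.array(r["xy"])*[640,480]).round() for r in arm.place_of("tamper",q)[:1]] for q in(p,s,w)])
  for a in(0,.05,.1,.15):
    for sl in(.075,.085):
      P=np.array([proj(p,q,o) for q in foot(o,a,sl,.012)]); 
      print(a,sl,"wrist L R T",P[:,0].min().round(),P[:,0].max().round(),P[:,1].min().round(1),[np.round(proj(q,foot(o,a,sl,0).mean(0),o)) for q in(p,s,w)])
  im=p["image"]; g=cv2.cvtColor(im,cv2.COLOR_BGR2GRAY)
  print("col316",g[190:300:2,316].tolist())
  print("col300",g[190:300:2,300].tolist())
  print("row262",g[262,255:380:3].tolist())
E
python3 tilt.py
```

```text
nets [[array([320., 268.])], [array([285., 226.])], [array([322., 218.])]]
0 0.075 wrist L R T 270.0 363.0 217.2 [array([316., 256.]), array([283., 225.]), array([328., 221.])]
0 0.085 wrist L R T 272.0 361.0 213.5 [array([316., 251.]), array([283., 229.]), array([328., 224.])]
0.05 0.075 wrist L R T 270.0 363.0 222.2 [array([316., 262.]), array([284., 225.]), array([326., 220.])]
0.05 0.085 wrist L R T 272.0 361.0 219.2 [array([316., 257.]), array([284., 228.]), array([326., 224.])]
0.1 0.075 wrist L R T 270.0 362.0 227.4 [array([316., 268.]), array([285., 224.]), array([324., 220.])]
0.1 0.085 wrist L R T 272.0 360.0 224.9 [array([316., 264.]), array([285., 227.]), array([324., 223.])]
0.15 0.075 wrist L R T 270.0 362.0 232.5 [array([316., 274.]), array([286., 223.]), array([323., 219.])]
0.15 0.085 wrist L R T 272.0 360.0 230.7 [array([316., 270.]), array([286., 226.]), array([322., 223.])]
col316 [187, 120, 159, 145, 162, 181, 183, 184, 179, 177, 180, 181, 181, 183, 179, 180, 146, 174, 206, 196, 193, 192, 189, 189, 190, 191, 190, 189, 188, 187, 186, 186, 186, 187, 136, 136, 119, 50, 50, 51, 50, 50, 50, 51, 52, 52, 52, 52, 53, 53, 53, 53, 52, 52, 53]
col300 [187, 187, 167, 163, 182, 181, 184, 184, 158, 180, 181, 181, 182, 179, 179, 181, 178, 160, 136, 187, 190, 192, 192, 191, 188, 187, 185, 186, 188, 188, 188, 185, 184, 181, 181, 182, 181, 180, 177, 59, 47, 47, 48, 48, 49, 48, 49, 49, 50, 51, 50, 50, 50, 51, 51]
row262 [188, 191, 191, 192, 192, 182, 180, 181, 179, 177, 179, 182, 179, 178, 180, 181, 172, 119, 121, 118, 119, 118, 116, 120, 147, 180, 176, 173, 177, 175, 177, 175, 175, 172, 171, 172, 197, 197, 197, 197, 197, 197]
```

The foot's top edge is at row 223, so the tilt is about 0.07–0.09 rad, near the 0.08 limit. I'll lower the foot onto the stack with its offset compensated, let the tamper settle flat, and regrip it.

```bash
python3 -m pendant '-1 3 0.5 0 0; -1 6 0.5 0 0; -1 6 0.5 0 0; -1 6 0.5 10 0; -1 6 0.5 20 0; -1 6 0.5 28 0; -1 6 0.5 34 0; -1 6 0.5 36 0; -1 6 0.5 36 0; -1 6 0.5 36 0'; python3 -m pendant '-1 0 0 2 0; -1 0 0 4 0; -1 0 0 4 0; -1 0 0 4 0'
```

```text
clock: 27.0
position: [0.5668, -0.022, 0.2166]
eef_rot: [[0.125, 0.992, -0.0], [0.992, -0.125, 0.0], [0.0, -0.0, -1.0]]
contact_force: [-0.4, -0.4, -3.3]
finger_gap: 0.377
grasp_force: 30.0
clock: 27.33
position: [0.5668, -0.022, 0.2126]
eef_rot: [[0.125, 0.992, -0.0], [0.992, -0.125, -0.0], [-0.0, -0.0, -1.0]]
contact_force: [0.2, -0.5, -2.7]
finger_gap: 0.373
grasp_force: 30.0
```

```bash
python3 tilt.py | grep -v '^0'
```

```text
nets [[array([319., 267.])], [array([286., 238.])], [array([326., 234.])]]
col316 [187, 186, 186, 186, 186, 186, 186, 173, 69, 76, 118, 165, 161, 144, 186, 178, 152, 164, 206, 196, 193, 191, 189, 189, 190, 190, 189, 189, 188, 187, 186, 185, 186, 187, 137, 135, 118, 50, 51, 50, 49, 50, 50, 51, 51, 52, 52, 52, 52, 52, 53, 53, 52, 53, 52]
col300 [186, 186, 186, 187, 186, 185, 186, 185, 185, 185, 186, 185, 144, 170, 186, 179, 182, 171, 135, 187, 189, 190, 192, 190, 187, 186, 185, 185, 188, 188, 187, 185, 183, 180, 181, 181, 181, 180, 177, 59, 47, 47, 48, 48, 48, 48, 49, 49, 50, 49, 49, 49, 50, 49, 51]
row262 [174, 181, 168, 134, 137, 151, 179, 181, 179, 177, 179, 182, 180, 177, 178, 181, 175, 119, 120, 116, 118, 122, 121, 123, 154, 180, 177, 172, 176, 175, 176, 174, 175, 171, 170, 171, 161, 196, 197, 197, 197, 196]
```

```bash
for i in 1 2; do python3 -m pendant '-1 0 0 1 0; -1 0 0 2 0; -1 0 0 2 0; -1 0 0 2 0' | grep -E "position|contact"; done
```

```text
position: [0.5668, -0.022, 0.2104]
contact_force: [0.6, 0.4, -2.8]
position: [0.5668, -0.022, 0.2085]
contact_force: [0.9, -0.2, -4.0]
```

```bash
python3 -m pendant '-1 0 0 1 0; -1 0 0 2 0; -1 0 0 2 0; -1 0 0 2 0' | grep -E "position|contact"; python3 -m pendant '-1 0 0 1 0; -1 0 0 2 0; -1 0 0 2 0; -1 0 0 2 0' | grep -E "position|contact"
```

```text
position: [0.5668, -0.022, 0.2065]
contact_force: [-0.2, -0.3, -5.2]
position: [0.5668, -0.022, 0.2045]
contact_force: [-0.4, 0.5, -3.8]
```

```bash
python3 -m pendant '-1 0 0 1 0; -1 0 0 2 0; -1 0 0 2 0; -1 0 0 2 0' | grep -E "position|contact"; python3 -m pendant '-1 0 0 1 0; -1 0 0 2 0; -1 0 0 2 0; -1 0 0 2 0' | grep -E "position|contact"
```

```text
position: [0.5668, -0.022, 0.2026]
contact_force: [-1.0, -0.4, -3.9]
position: [0.5671, -0.022, 0.2012]
contact_force: [0.6, -0.6, 0.0]
```

Contact: the stack carries the tamper's weight. I open so it settles, recentre by -5 mm in tool x and regrip.

```bash
python3 -m pendant '-0.1 0 0 0 0; 0 0 0 0 0; 0 0 0 0 0; 0 0 0 0 0; 0 -3 0 0 0; 0 -5 0 0 0; 0 -5 0 0 0; 0 -5 0 0 0'; sed -i 's/^  o=arm/  o=arm/' tilt.py; python3 tilt.py | grep -E "^nets|^col|^0 0.075|0.1 0.075"
```

```text
clock: 30.3
position: [0.5662, -0.0272, 0.2006]
eef_rot: [[0.125, 0.992, -0.0], [0.992, -0.125, -0.0], [-0.0, -0.0, -1.0]]
contact_force: [0.0, -0.5, 0.3]
finger_gap: 0.498
grasp_force: 0.0
nets [[array([319., 255.])], [array([285., 242.])], [array([328., 237.])]]
0 0.075 wrist L R T 270.0 363.0 217.2 [array([316., 256.]), array([283., 242.]), array([328., 239.])]
0.1 0.075 wrist L R T 270.0 362.0 227.4 [array([316., 268.]), array([285., 240.]), array([325., 238.])]
col316 [189, 189, 188, 188, 188, 188, 107, 124, 163, 169, 145, 142, 159, 205, 196, 192, 190, 188, 188, 189, 189, 189, 188, 187, 186, 185, 184, 184, 184, 139, 142, 142, 61, 53, 53, 54, 55, 54, 55, 54, 54, 55, 55, 55, 56, 54, 56, 56, 56, 56, 55, 56, 56, 55, 56]
col300 [189, 189, 188, 188, 188, 188, 188, 188, 185, 147, 160, 184, 164, 134, 180, 189, 189, 191, 190, 188, 185, 184, 184, 185, 187, 186, 184, 182, 180, 179, 180, 180, 179, 179, 153, 52, 50, 50, 51, 51, 52, 51, 52, 51, 53, 52, 53, 53, 52, 53, 54, 53, 54, 53, 54]
```

Upright and centred now: top edge at row 215, and the networks match zero tilt. I grip and press down.

```bash
python3 -m pendant '-1 0 0 0 0; -1 0 0 0 0; -1 0 0 0 0; -1 0 0 0 0; -1 0 0 0 0; -1 0 0 4 0; -1 0 0 8 0; -1 0 0 12 0; -1 0 0 16 0; -1 0 0 20 0' | grep -E "posit|cont|gap|gras";  python3 -m pendant '-1 0 0 4 0; -1 0 0 8 0; -1 0 0 12 0; -1 0 0 16 0; -1 0 0 20 0; -1 0 0 24 0; -1 0 0 28 0; -1 0 0 31 0; -1 0 0 31 0' | grep -E "posit|cont|gap|gras"
```

```text
position: [0.5663, -0.027, 0.1805]
contact_force: [0.2, -1.3, 4.0]
finger_gap: 0.381
grasp_force: 30.0
position: [0.5675, -0.0271, 0.1532]
contact_force: [-1.0, -0.2, 16.0]
finger_gap: 0.378
grasp_force: 30.0
```

```bash
python3 tilt.py | grep -E "^nets|^col|^0 0.075|0.05 0.075"
```

```text
nets [[array([316., 253.])], [array([287., 260.])], [array([322., 257.])]]
0 0.075 wrist L R T 270.0 363.0 217.2 [array([316., 256.]), array([283., 256.]), array([328., 255.])]
0.05 0.075 wrist L R T 270.0 363.0 222.2 [array([316., 262.]), array([284., 255.]), array([326., 255.])]
col316 [184, 184, 183, 184, 184, 183, 183, 146, 178, 186, 141, 138, 167, 201, 190, 187, 186, 187, 188, 187, 187, 186, 185, 184, 183, 183, 185, 185, 154, 138, 140, 119, 50, 53, 53, 54, 54, 54, 53, 53, 55, 55, 55, 54, 54, 55, 54, 56, 55, 54, 54, 55, 54, 55, 53]
col300 [187, 187, 187, 187, 187, 187, 187, 187, 181, 146, 163, 185, 135, 152, 192, 191, 191, 190, 187, 185, 184, 184, 186, 187, 186, 184, 181, 179, 179, 181, 180, 178, 162, 136, 60, 48, 49, 50, 51, 51, 51, 51, 52, 53, 51, 52, 52, 51, 51, 52, 53, 53, 53, 54, 53]
```

```bash
python3 -m pendant '-1 0 0 3 0; -1 0 0 6 0; -1 0 0 8 0; -1 0 0 8 0; -1 0 0 8 0; -1 0 0 8 0' | grep -E "posit|cont|gap|gras";  python3 -m pendant '-1 0 0 2 0; -1 0 0 4 0; -1 0 0 4 0; -1 0 0 4 0; -1 0 0 4 0' | grep -E "posit|cont|gap|gras"
```

```text
position: [0.5705, -0.0274, 0.152]
contact_force: [-0.8, -0.0, 35.2]
finger_gap: 0.375
grasp_force: 30.1
position: [0.5708, -0.0274, 0.151]
contact_force: [-4.5, 1.9, 46.8]
finger_gap: 0.38
grasp_force: 30.4
```

47 N with no more travel: it is probably on the stop, because the tamper's weight let the lift sink before the regrip. I ease off and check whether it is latched.

```bash
python3 -m pendant '-1 0 0 -4 0; -1 0 0 -8 0; -1 0 0 -10 0; -1 0 0 -10 0;-1 0 0 -10 0' | grep -E "posit|cont|gap|gras";  python3 -m pendant '-1 0 0 -4 0; -1 0 0 -8 0; -1 0 0 -8 0; -1 0 0 -8 0; -1 0 0 -8 0' | grep -E "posit|cont|gap|gras"
python3 - <<'E'
from h import *
o=arm.get_obs(); p=arm.snapshot("wrist"); s=arm.snapshot("side"); w=arm.snapshot("scene")
for q in(p,s,w):
  for n in("plate_top","tin0","tamper","release_top"):
    print(n,[((np.array(r["xy"])*[640,480]).round().tolist(),round(r["score"],2)) for r in arm.place_of(n,q)[:3]])
  for z in(.04,.056,.056+.055): print(z,np.round(proj(q,[.5655,-.0275,z],o)))
cv2.imwrite("pics/sideP.png",s["image"]);cv2.imwrite("pics/sceneP.png",w["image"]);cv2.imwrite("pics/wristP.png",p["image"])
E
```

```text
position: [0.5693, -0.0273, 0.1518]
contact_force: [3.6, 0.1, 14.0]
finger_gap: 0.378
grasp_force: 30.0
position: [0.5663, -0.027, 0.1553]
contact_force: [1.7, -0.2, 3.4]
finger_gap: 0.378
grasp_force: 30.0
plate_top []
tin0 [([6.0, 6.0], 0.83)]
tamper [([313.0, 253.0], 0.92)]
release_top [([523.0, 86.0], 0.19)]
0.04 [315. 239.]
0.056 [315. 246.]
0.111 [315. 276.]
plate_top []
tin0 [([327.0, 399.0], 0.91), ([282.0, 264.0], 0.59), ([287.0, 264.0], 0.4)]
tamper [([289.0, 258.0], 0.59)]
release_top [([287.0, 281.0], 0.43)]
0.04 [285. 267.]
0.056 [284. 263.]
0.111 [284. 246.]
plate_top [([282.0, 251.0], 0.62), ([475.0, 266.0], 0.2)]
tin0 [([447.0, 205.0], 0.62), ([328.0, 257.0], 0.57), ([324.0, 268.0], 0.44)]
tamper [([327.0, 256.0], 0.82)]
release_top [([283.0, 253.0], 0.55), ([326.0, 257.0], 0.49)]
0.04 [327. 266.]
0.056 [327. 261.]
0.111 [328. 244.]
```

```bash
python3 -m pendant '-1 0 0 -2 0; -1 0 0 -4 0; -1 0 0 -4 0; -1 0 0 -4 0;-1 0 0 -4 0' | grep -E "posit|cont|gap|gras";  python3 -m pendant '-1 0 0 -2 0; -1 0 0 -4 0; -1 0 0 -4 0; -1 0 0 -4 0; -1 0 0 -4 0' | grep -E "posit|cont|gap|gras"; python3 tilt.py | grep nets
```

```text
position: [0.5657, -0.0269, 0.1589]
contact_force: [-0.7, 0.3, -3.9]
finger_gap: 0.375
grasp_force: 30.0
position: [0.5662, -0.0269, 0.1637]
contact_force: [0.7, 0.0, -4.0]
finger_gap: 0.378
grasp_force: 30.0
nets [[array([314., 254.])], [array([288., 253.])], [array([326., 250.])]]
```

With 8 mm more rise, the force drops to the bare tamper weight while the stack stays down, and the tin shows at side px (282,264) where the latched height predicts (284,263). So it is latched. Lifting the tamper out and carrying it gently back to the mat.

```bash
python3 -m pendant '-1 0 0 -6 0; -1 0 0 -18 0; -1 0 0 -34 0; -1 0 0 -52 0; -1 0 0 -70 0; -1 0 0 -82 0; -1 0 0 -88 0; -1 0 0 -90 0; -1 0 0 -90 0' | grep -E "posit|cont|gap|gras"
python3 - <<'E'
from h import *
o=arm.get_obs(); print(o["position"]); print(tool(*(np.array([.519,-.312,.09])-o["position"])))
p=arm.snapshot("wrist"); s=arm.snapshot("side"); w=arm.snapshot("scene")
for q in(p,s,w): print([((np.array(r["xy"])*[640,480]).round().tolist(),round(r["score"],2)) for n in("tin0","tamper") for r in arm.place_of(n,q)[:3]])
E
```

```text
position: [0.5663, -0.027, 0.2539]
contact_force: [0.7, -0.4, -4.5]
finger_gap: 0.38
grasp_force: 30.0
[ 0.56633482 -0.02697901  0.25391467]
[-288.70012437  -11.50146897  163.90705975]
[([57.0, 23.0], 0.64), ([303.0, 214.0], 0.56)]
[([367.0, 273.0], 0.74), ([329.0, 399.0], 0.7), ([280.0, 266.0], 0.62), ([283.0, 228.0], 0.6)]
[([446.0, 204.0], 0.73), ([326.0, 267.0], 0.68), ([326.0, 258.0], 0.57), ([327.0, 220.0], 0.56)]
```

```bash
python3 -m pendant '-1 -4 0 0 0; -1 -14 -1 0 0; -1 -28 -1 0 0; -1 -46 -2 0 0; -1 -66 -3 0 0; -1 -88 -3 0 0; -1 -110 -4 0 0; -1 -132 -5 0 0; -1 -154 -6 0 0; -1 -176 -7 0 0' | grep -E "posit|cont|gap"; python3 -m pendant '-1 -22 -1 0 0; -1 -44 -2 0 0; -1 -64 -3 0 0; -1 -82 -4 0 0; -1 -96 -4 0 0; -1 -106 -5 0 0; -1 -111 -5 0 0; -1 -113 -5 0 0; -1 -113 -5 0 0; -1 -113 -5 0 0' | grep -E "posit|cont|gap|gras"; python3 tilt.py | grep -E "^nets|0.075|0.085|col316"
```

```text
position: [0.5364, -0.2032, 0.2538]
contact_force: [0.5, -0.1, -4.6]
finger_gap: 0.381
position: [0.5185, -0.3116, 0.2537]
contact_force: [0.5, 0.1, -3.9]
finger_gap: 0.373
grasp_force: 30.0
nets [[array([310., 250.])], [array([355., 180.])], [array([198., 192.])]]
0 0.075 wrist L R T 270.0 363.0 217.2 [array([316., 256.]), array([351., 179.]), array([199., 193.])]
0 0.085 wrist L R T 272.0 361.0 213.5 [array([316., 251.]), array([351., 182.]), array([200., 196.])]
0.05 0.075 wrist L R T 270.0 363.0 222.2 [array([316., 262.]), array([352., 178.]), array([198., 192.])]
0.05 0.085 wrist L R T 272.0 361.0 219.2 [array([316., 257.]), array([352., 181.]), array([198., 196.])]
0.1 0.075 wrist L R T 270.0 362.0 227.4 [array([316., 268.]), array([353., 178.]), array([196., 192.])]
0.1 0.085 wrist L R T 272.0 360.0 224.9 [array([316., 264.]), array([353., 181.]), array([196., 195.])]
0.15 0.075 wrist L R T 270.0 362.0 232.5 [array([316., 274.]), array([353., 177.]), array([194., 191.])]
0.15 0.085 wrist L R T 272.0 360.0 230.7 [array([316., 270.]), array([354., 180.]), array([195., 195.])]
col316 [46, 44, 45, 44, 43, 47, 45, 45, 45, 46, 43, 109, 156, 209, 210, 206, 204, 204, 203, 202, 201, 200, 201, 203, 201, 199, 197, 198, 200, 165, 153, 148, 69, 62, 63, 62, 62, 62, 65, 64, 64, 64, 64, 65, 65, 65, 64, 65, 64, 65, 65, 64, 65, 65, 65]
```

Upright and over the mat. Lowering.

```bash
python3 -m pendant '-1 0 0 15 0; -1 0 0 40 0; -1 0 0 70 0; -1 0 0 100 0; -1 0 0 125 0; -1 0 0 145 0; -1 0 0 155 0; -1 0 0 159 0; -1 0 0 159 0; -1 0 0 159 0' | grep -E "posit|cont|gap"; python3 -m pendant '-1 0 0 2 0; -1 0 0 4 0; -1 0 0 4 0; -1 0 0 4 0' | grep -E "posit|cont"; python3 -m pendant '-1 0 0 1 0; -1 0 0 3 0; -1 0 0 3 0; -1 0 0 3 0' | grep -E "posit|cont"
```

```text
position: [0.5189, -0.3126, 0.0963]
contact_force: [0.6, -0.4, -3.6]
finger_gap: 0.373
position: [0.5184, -0.3123, 0.0911]
contact_force: [-0.7, 0.0, -3.4]
position: [0.5182, -0.3122, 0.0875]
contact_force: [0.5, 0.7, -3.9]
```

```bash
python3 -m pendant '-1 0 0 1 0; -1 0 0 2 0; -1 0 0 2 0; -1 0 0 2 0' | grep -E "posit|cont|gap"; python3 -m pendant '-1 0 0 1 0; -1 0 0 2 0; -1 0 0 2 0; -1 0 0 2 0' | grep -E "posit|cont"
```

```text
position: [0.5184, -0.3124, 0.087]
contact_force: [-3.5, 0.8, 5.8]
finger_gap: 0.378
position: [0.5185, -0.3126, 0.0869]
contact_force: [-6.6, 2.8, 12.4]
```

Touchdown at TCP z 0.087, so the face is 84 mm below the TCP and the press bottoming at 0.151 was indeed the stop. Relieve, release, rise and check.

```bash
python3 -m pendant '-1 0 0 -3 0; -1 0 0 -3 0; 0 0 0 -3 0; 0.5 0 0 -3 0; 0.5 0 0 -3 0; 0.5 0 0 -3 0; 0.5 0 0 -30 0; 0.5 0 0 -65 0; 0.5 0 0 -100 0; 0.5 0 0 -120 0' | grep -E "posit|cont|gap";  python3 -m pendant '0.5 -30 0 -20 0; 0.5 -55 0 -20 0; 0.5 -55 0 -20 0' | grep -E "posit";python3 - <<'E'
from h import *
o=arm.get_obs(); p=arm.snapshot("wrist"); s=arm.snapshot("side"); w=arm.snapshot("scene")
find("tamper",p,.003,o,n=1);find("tamper",s,.003,n=2);find("tamper",w,.003,n=1)
find("catch_grip",s,.071,n=2);find("catch_grip",w,.071,n=2);find("tin0",s,.056);find("tin0",w,.056)
im=p["image"]; b,g,r=[im[:,:,i].astype(int) for i in range(3)]
m=((r-b>30)&(r<160)).astype(np.uint8); m[:90]=0;m[268:]=0;m[:,:240]=0;m[:,400:]=0
n,l,st,ce=cv2.connectedComponentsWithStats(m)
for i in range(1,n):
  if st[i][4]>200: print("knob?",st[i],ce[i],at(p,*ce[i],.112,o)[:2])
E
```

```text
position: [0.519, -0.3126, 0.2082]
contact_force: [0.4, 0.2, 1.1]
finger_gap: 0.75
position: [0.5109, -0.3707, 0.2251]
tamper 0.73 px 316 150 -> [ 0.5178 -0.3135]
tamper 0.64 px 352 228 -> [ 0.5134 -0.3194]
tamper 0.83 px 213 242 -> [ 0.4967 -0.3167]
catch_grip 0.53 px 297 232 -> [ 0.598 -0.145]
catch_grip 0.25 px 269 227 -> [ 0.6795 -0.1254]
catch_grip 0.55 px 274 260 -> [ 0.5921 -0.1403]
tin0 0.94 px 328 396 -> [0.2526 0.2971]
tin0 0.68 px 286 265 -> [ 0.5561 -0.0215]
tin0 0.39 px 282 265 -> [ 0.5649 -0.0151]
tin0 0.72 px 371 223 -> [0.4332 0.0596]
tin0 0.68 px 327 260 -> [ 0.5639 -0.0298]
tin0 0.56 px 324 267 -> [ 0.5846 -0.0333]
tin0 0.54 px 447 205 -> [0.3423 0.2415]
knob? [ 285  132   49   49 1863] [309.35158347 155.87010199] [ 0.51392576 -0.31248693]
```

```bash
python3 -m pendant '1 35 8 0 0; 1 70 16 0 0; 1 105 24 0 0; 1 140 31 0 0; 1 175 38 0 0; 1 205 45 0 0; 1 230 50 0 0; 1 242 53 0 0; 1 242 53 20 0; 1 242 53 50 0' | grep posit; python3 -m pendant '1 0 0 25 0; 1 0 0 25 0; 1 0 0 25 0' | grep posit
python3 - <<'E'
from h import *
o=arm.get_obs(); p=arm.snapshot("wrist"); print(o["position"]); find("catch_grip",p,.071,o,n=2); find("release_top",p,.056,o,n=1); print(proj(p,[.5935,-.137,.071],o))
g=cv2.cvtColor(p["image"],cv2.COLOR_BGR2GRAY); print(g[262,260:400:3].tolist())
E
```

```text
position: [0.5961, -0.1329, 0.1773]
position: [0.5932, -0.1335, 0.1472]
[ 0.59320775 -0.13347994  0.14720478]
catch_grip 0.58 px 313 262 -> [ 0.5906 -0.1372]
release_top 0.88 px 255 255 -> [ 0.5519 -0.1332]
(np.float64(317.8804469311883), np.float64(261.1472280753146))
[172, 174, 172, 143, 76, 150, 136, 137, 136, 137, 102, 78, 77, 79, 78, 77, 54, 72, 77, 78, 78, 73, 58, 78, 78, 78, 77, 77, 79, 184, 183, 182, 182, 182, 182, 181, 153, 187, 184, 183, 182, 182, 182, 182, 186, 190, 193]
```

Catch is still open, with the fin centred between the jaws. Down, grip, slide shut.

```bash
python3 -m pendant '1 -4 0 20 0; 1 -4 0 40 0; 1 -4 0 52 0; 1 -4 0 55 0; 1 -4 0 55 0; 1 -4 0 55 0; 0 -4 0 55 0; -1 -4 0 55 0; -1 -4 0 55 0; -1 -4 0 55 0' | grep -E 'posit|gap|cont'; python3 -m pendant '-1 0 0 0 0; -1 0 0 0 0; -1 0 0 0 0; -1 0 0 0 0; -1 0 -10 0 0; -1 0 -20 0 0; -1 0 -30 0 0; -1 0 -39 0 0; -1 0 -42 0 0; -1 0 -42 0 0' | grep -E 'posit|gap|cont'; python3 -m pendant '-1 0 0 0 0; -1 0 0 0 0' | grep -E 'posit|gap|cont'
```

```text
position: [0.594, -0.1373, 0.0943]
contact_force: [-0.2, -0.2, -0.8]
finger_gap: 0.734
position: [0.5511, -0.1317, 0.0934]
contact_force: [-1.4, 0.6, -0.4]
finger_gap: 0.114
position: [0.5518, -0.1318, 0.0935]
contact_force: [-0.6, 2.3, -0.5]
finger_gap: 0.109
```

```bash
python3 -m pendant '-1 0 -2 0 0; -1 0 -3 0 0; -1 0 -3 0 0; -1 0 -3 0 0' | grep -E 'posit|gap|cont'; python3 -m pendant '0 0 2 0 0; 0.5 0 2 0 0; 0.5 0 2 0 0; 0.5 0 2 -20 0; 0.5 0 2 -55 0; 0.5 0 2 -90 0; 0.5 0 2 -120 0; 1 0 2 -120 0; 1 0 2 -120 0' | grep -E 'posit|gap|cont'
python3 - <<'E'
from h import *
o=arm.get_obs(); p=arm.snapshot("wrist"); s=arm.snapshot("side"); w=arm.snapshot("scene")
find("catch_grip",p,.071,o,n=2);find("catch_grip",s,.071,n=1);find("catch_grip",w,.071,n=1);find("release_top",p,.056,o,n=1)
find("tamper",p,.003,o,n=1);find("tamper",s,.003,n=2);find("tamper",w,.003,n=1)
find("mat",w,.0,n=3);find("mat",s,.0,n=3)
print("pred foot",proj(s,[.518,-.3125,.003]),proj(w,[.518,-.3125,.003]))
find("tin0",p,.056,o);find("tin0",s,.056);find("tin0",w,.056)
for n in("tumbler_a","funnel","honey","salt","teaspoon"): find(n,w,0,n=2); find(n,s,0,n=2)
cv2.imwrite("pics/fin.png",p["image"]); cv2.imwrite("pics/finw.png",w["image"])
E
```

```text
position: [0.5506, -0.1317, 0.0935]
contact_force: [7.8, 1.6, -5.5]
finger_gap: 0.11
position: [0.5519, -0.1323, 0.2166]
contact_force: [-0.3, 0.2, -0.7]
finger_gap: 0.756
catch_grip 0.87 px 313 228 -> [ 0.5497 -0.1324]
catch_grip 0.52 px 308 239 -> [ 0.5545 -0.1301]
catch_grip 0.7 px 279 249 -> [ 0.5585 -0.1372]
release_top 0.26 px 302 98 -> [ 0.5541 -0.0295]
tamper 0.77 px 306 369 -> [ 0.5177 -0.3127]
tamper 0.68 px 350 229 -> [ 0.5172 -0.3136]
tamper 0.68 px 331 325 -> [0.3723 0.066 ]
tamper 0.83 px 212 245 -> [ 0.5077 -0.3164]
mat 0.93 px 227 204 -> [ 0.3527 -0.323 ]
mat 0.81 px 129 243 -> [ 0.5244 -0.5206]
mat 0.61 px 214 245 -> [ 0.5041 -0.313 ]
mat 0.9 px 403 244 -> [ 0.3488 -0.3272]
mat 0.82 px 377 196 -> [ 0.5258 -0.5243]
mat 0.75 px 351 230 -> [ 0.5137 -0.3128]
pred foot (np.float64(349.43629327089843), np.float64(229.02088078184008)) (np.float64(212.0136447830193), np.float64(248.60736589486163))
tin0 0.77 px 305 97 -> [ 0.5567 -0.0288]
tin0 0.91 px 328 396 -> [0.253  0.2953]
tin0 0.69 px 286 280 -> [0.5249 0.0298]
tin0 0.65 px 286 268 -> [ 0.5506 -0.0128]
tin0 0.53 px 285 262 -> [ 0.5667 -0.0303]
tin0 0.77 px 327 257 -> [ 0.5548 -0.031 ]
tin0 0.75 px 373 221 -> [0.4237 0.0632]
tin0 0.68 px 324 265 -> [ 0.5787 -0.0324]
tin0 0.58 px 444 208 -> [0.353 0.234]
tumbler_a 0.96 px 373 223 -> [0.3719 0.0664]
tumbler_a 0.62 px 370 358 -> [0.7572 0.081 ]
tumbler_a 0.67 px 333 323 -> [0.3726 0.0539]
tumbler_a 0.6 px 206 274 -> [0.7631 0.0642]
funnel 0.55 px 369 221 -> [0.3667 0.0547]
funnel 0.33 px 215 249 -> [ 0.5168 -0.3071]
funnel 0.59 px 368 273 -> [ 0.3831 -0.1618]
honey 0.74 px 234 329 -> [ 0.7292 -0.2024]
honey 0.95 px 266 225 -> [ 0.7471 -0.2074]
honey 0.28 px 239 373 -> [0.4818 0.3013]
salt 0.94 px 181 297 -> [ 0.6668 -0.3388]
salt 0.75 px 310 209 -> [ 0.6748 -0.3472]
teaspoon 0.81 px 311 347 -> [ 0.7498 -0.0372]
teaspoon 0.61 px 234 255 -> [ 0.7476 -0.0421]
```

Catch is shut against its stop, the tamper is on the mat, and the bystanders are where they were. One closer numeric look at the stack before handing in.

```bash
python3 -m pendant '1 30 0 0 0; 1 60 0 0 0; 1 70 0 0 0; 1 70 0 0 0; 1 70 0 0 0' | grep -E posit
python3 - <<'E'
from h import *
o=arm.get_obs(); p=arm.snapshot("wrist")
find("tin0",p,.056,o,n=2); find("catch_grip",p,.071,o,n=1)
for z in(.056,.072,.127):
  u=proj(p,[.5655,-.0275,z],o); e=proj(p,[.5655+.028,-.031,z],o); print(z,np.round(u),"r",np.hypot(e[0]-u[0],e[1]-u[1]).round(1))
c=cv2.HoughCircles(cv2.medianBlur(cv2.cvtColor(p["image"],cv2.COLOR_BGR2GRAY),3)[80:270,220:420],cv2.HOUGH_GRADIENT,1,10,param1=80,param2=22,minRadius=30,maxRadius=60)
for u,v,r in c[0][:5]: print(u+220,v+80,r,at(p,u+220,v+80,.072,o)[:2])
E
```

```text
position: [0.5597, -0.0625, 0.2136]
tin0 0.85 px 308 183 -> [ 0.557  -0.0279]
catch_grip 0.87 px 314 308 -> [ 0.5489 -0.1307]
0.056 [318. 181.] r 35.1
0.072 [318. 184.] r 37.0
0.127 [319. 195.] r 45.7
304.5 181.5 39.4 [ 0.5553416  -0.02430156]
317.5 180.5 52.7 [ 0.56522524 -0.02477618]
304.5 194.5 39.4 [ 0.55404096 -0.03423925]
```

The top tin seems about 9 mm off in -x. I'll measure it properly by fitting its rim in all three cameras.

```bash
cat > fit.py <<'E'
from h import *
from scipy.ndimage import map_coordinates as mc
def fit(cams,zr,r=.028,c0=(.5655,-.0275),rng=.013):
    o=arm.get_obs(); t=np.linspace(0,2*np.pi,90,endpoint=False)
    for nm in cams:
        p=arm.snapshot(nm); g=cv2.GaussianBlur(cv2.cvtColor(p["image"],cv2.COLOR_BGR2GRAY),(0,0),1).astype(float)
        gx,gy=cv2.Sobel(g,6,1,0),cv2.Sobel(g,6,0,1); res=[]
        for z in zr:
            for x in np.arange(-rng,rng+.0001,.001):
                for y in np.arange(-rng,rng+.0001,.001):
                    P=np.array([proj(p,[c0[0]+x+r*np.cos(a),c0[1]+y+r*np.sin(a),z],o) for a in t[::2]])
                    d=np.roll(P,-1,0)-np.roll(P,1,0); n=np.stack([d[:,1],-d[:,0]],1); n/=np.linalg.norm(n,axis=1)[:,None]
                    s=np.abs(mc(gx,P.T[::-1],order=1)*n[:,0]+mc(gy,P.T[::-1],order=1)*n[:,1])
                    res.append((np.minimum(s,60).mean(),x,y,z))
        res.sort(reverse=True); print(nm,[tuple(np.round(k,4)) for k in res[:4]])
E
python3 - <<'E'
from fit import *
fit(("wrist","side","scene"),(.068,.072,.076,.08,.088))
E
```

```text
wrist [(np.float64(43.486), np.float64(-0.008), np.float64(0.002), np.float64(0.068)), (np.float64(43.4132), np.float64(-0.009), np.float64(-0.0), np.float64(0.068)), (np.float64(43.1775), np.float64(-0.008), np.float64(0.001), np.float64(0.068)), (np.float64(42.51), np.float64(-0.008), np.float64(0.002), np.float64(0.072))]
side [(np.float64(36.296), np.float64(-0.008), np.float64(0.003), np.float64(0.072)), (np.float64(36.2409), np.float64(-0.013), np.float64(0.011), np.float64(0.08)), (np.float64(36.2023), np.float64(-0.011), np.float64(0.007), np.float64(0.076)), (np.float64(36.194), np.float64(-0.005), np.float64(-0.001), np.float64(0.068))]
scene [(np.float64(38.9156), np.float64(0.006), np.float64(0.006), np.float64(0.088)), (np.float64(38.778), np.float64(0.006), np.float64(0.007), np.float64(0.088)), (np.float64(38.6872), np.float64(0.007), np.float64(0.006), np.float64(0.088)), (np.float64(38.4525), np.float64(0.007), np.float64(0.007), np.float64(0.088))]
```

Run:
```python
from fit import *
from scipy.optimize import differential_evolution as DE
o=arm.get_obs(); t=np.linspace(0,2*np.pi,60,endpoint=False)
I=[]
for nm in("wrist","side"):
    p=arm.snapshot(nm); g=cv2.GaussianBlur(cv2.cvtColor(p["image"],cv2.COLOR_BGR2GRAY),(0,0),1).astype(float); I.append((p,cv2.Sobel(g,6,1,0),cv2.Sobel(g,6,0,1)))
def sc(q,W=(1,.6)):
    x,y,z,a,b=q; tot=0
    for w,(p,gx,gy) in zip(W,I):
        if not w: continue
        P=np.array([proj(p,[.5655+x+.028*np.cos(k),-.0275+y+.028*np.sin(k),z+.028*(a*np.cos(k)+b*np.sin(k))],o) for k in t])
        d=np.roll(P,-1,0)-np.roll(P,1,0); n=np.stack([d[:,1],-d[:,0]],1); n/=np.linalg.norm(n,axis=1)[:,None]
        tot-=w*np.minimum(np.abs(mc(gx,P.T[::-1],order=1)*n[:,0]+mc(gy,P.T[::-1],order=1)*n[:,1]),60).mean()
    return tot
B=[(-.013,.013)]*2+[(.06,.085)]+[(-.2,.2)]*2
for W in((1,.6),(1,0)):
    r=DE(sc,B,args=(W,),seed=1,maxiter=60,popsize=12); print(W,r.x.round(4),r.fun,"level:",DE(sc,B[:3]+[(-1e-6,1e-6)]*2,args=(W,),seed=1,maxiter=40,popsize=10).x.round(4)[:3])
# stand registration check: base top rectangle
p=I[0][0]
best=[]
gx,gy=I[0][1:]
for dx in np.arange(-6,7)/1000:
  for dy in np.arange(-6,7)/1000:
    s=np.linspace(-.04,.04,30); L=[]
    for (A,nrm) in (((s,0*s+.048),0),((0*s+.048,s),1),((0*s-.048,s),1)):
        X=.5655+dx+.992*A[0]+.125*A[1]; Y=-.0275+dy-.125*A[0]+.992*A[1]
        P=np.array([proj(p,[a,b,.014],o) for a,b in zip(X,Y)]); G=np.hypot(mc(gx,P.T[::-1],order=1),mc(gy,P.T[::-1],order=1)); L.append(np.minimum(G,120).mean())
    best.append((sum(L),dx,dy))
print(sorted(best)[-3:])
```

```text
(1, 0.6) [-0.0079  0.002   0.0691  0.0752 -0.048 ] -65.61166283682617 level: [-0.0081  0.0019  0.0714]
(1, 0) [-9.300e-03  1.000e-04  6.380e-02  1.639e-01 -1.845e-01] -45.75571208288106 level: [-0.0091  0.      0.0637]
[(np.float64(166.19824854436698), np.float64(0.0), np.float64(0.001)), (np.float64(167.30935254771634), np.float64(-0.001), np.float64(-0.005)), (np.float64(169.09065784990324), np.float64(0.0), np.float64(0.0))]
```

The rim fit puts the top tin flat at latched height, about 8 mm off the axis against a rod. The rods allow about 7.4 mm at most, so it is inside the 10 mm limit. The plate held its stop at about 16 N for over 0.3 s with the tamper upright. Handing in.

```bash
python3 -c "
from rig import arm
print(arm.hand_in())"
```

```text
the job is handed in; nothing more can be done
None
```

I handed the job in with every step carried out, but got no verdict back. Both tins are stacked on the latched lift, the top one about 8 mm off the axis (limit 10 mm). The tamper is on its mat, the catch is shut and the bystanders stand where they were.

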